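# Pin the clevises and scan the pins

### The arm

A 7-joint arm with a two-finger parallel gripper is mounted at the origin on the work surface. World frame = base frame: x ahead of the robot, y to its left, z up, the work surface at z = 0. Lengths are in m, angles in rad, forces in N, time in s.
With the tool pointing down it reaches from about 0.425 to 0.925 m from the base axis. Payload 6.8 kg.
Tool frame: the origin (TCP) lies midway between the tips of the shut fingers; the grasp point (between the pads) lies 19 mm behind it; y points along the fingers, z is the direction in which the jaws open and shut, and the axes are right-handed (so a half turn about y gives the same grasp; the last joint's range is limited). The gripper opens to 85 mm and grips with 20 to 120 N. Pads are 22 mm wide; open, the fingers measure 114 mm over their backs; the gripper's body (76 mm by 85 mm) begins 54 mm behind the grasp point. The pads swing forward as they close: fully open they stand 13 mm farther back than shut.
Start: joints at [1.203, 0.477, 0.022, 1.555, -0.011, 1.109, -0.083], TCP at [0.173, -0.652, 0.231] pointing down, gripper open.
Joint ranges: [-2.96, 2.96], [-0.34, 2.1], [-1.41, 1.46], [0.24, 2.44], [-1.37, 4.51], [0.17, 1.92], [-2.96, 2.96]. Speed limits (rad/s): [2.39, 2.39, 3.14, 3.14, 3.14, 3.14, 3.14].

### API

Orientations are given as a rotation vector (axis times angle).
In Python, from bench import r gives the robot as it stands.
- The arm moves only by the tool send_rows, never from a script. Its argument "rows" is text: rows parted by semicolons, each of 6 numbers parted by spaces: the shift along the world's x, y, z in m, then the turn, a rotation vector about the world's x, y, z in rad. A call has 1 to 20 rows; each row shifts and turns the commanded pose from where the row before left it; what a row does not reach is not made up. A row lasts 1/10 s, in which the tool goes at most 50 mm and 8.59 degrees, less where a joint would pass 70% of its speed; a pose out of reach is approached as far as the arm can. A call is refused whole if a number of a shift passes 0.05 or a number of a turn 0.15, either way. A call with a gripper value outside its range is refused whole. "grip" is the finger opening in m, from 0 to 0.0854, set as the call begins (left out, the last holds). The fingers move at their own pace and stop on an object; "grip_force" is the grip in N (left out, the last holds). Time passes only in rows, so rows that do not move let the fingers close. It gives the time, the measured TCP pose, the force and the opening at its end, in the units of the state.
- r.get_obs(): the state, without advancing time (a new reading comes with each control period).
- r.grab_frame(name): name is "side" or "top" or "wrist"; returns a dict with "pixels" (420x560x3 uint8, red, green, blue), "intrinsics" (3x3 intrinsics, pixels), "position" and "orientation" of the camera in the world. Camera axes: x right, y up, looking along -z (the intrinsics and any distortion apply to the point x, -y, -z); pixel columns grow to the right and rows downward; lengths in m; the calibration is good to about 2 mm. A picture is of the moment at which its call begins. There is no depth.
- r.hand_in(): hands the job in, once; it reports no verdict.
The state is a dict: "clock": time; "joints": joint angles; "qvel": joint speeds; "tau": joint torques, N m; "tcp_pos": TCP position; "orientation": TCP orientation; "contact_force": force on the tool from outside, world axes, zero at the start; "moment": the same for the moment, N m; "grip_width": finger opening in m.
Only numpy, scipy, OpenCV 4.12 (cv2) and the standard library are available. Lean on these libraries where they do the work, as an engineer would, in place of code of your own. Each camera call takes 0.05 s, during which the arm holds its last target.

### The job

Push each pin that is in the rack through the clevis of its own colour until its head sits flush on the top cheek. When all are home, pick up the scanner, aim it at the tag on each pin's head from about 9 cm and hold it steady on each for a good two seconds, going in the order red, yellow, green, blue and skipping missing colours. Then lay the scanner squarely on the middle of its parking mat, window side down, and let go; leave the other things on the bench alone.

Things in the scene. Friction and masses are not known exactly. Their poses are not given: they have to be found in the camera images.
- red_pin: loose steel pin with a red head, head-up in the rack at first (absent in some starts). Shank 14 mm diameter, 48 mm long, its lowest 10 mm tapering to 5 mm; head 30 mm diameter, 20 mm tall, with a white 19 mm code tag on top; 150 g. Origin: on the axis at the shoulder (the head's flat underside), 48 mm above the tip and 20 mm below the tag; z runs up.
- red_tag (a point): centre of the code tag on top of the red pin's head
- red_clevis: black steel clevis with red stripes, bolted to the bench, 84 x 64 x 62 mm high: two level cheeks (20-32 and 50-62 mm above the bench), between them an aluminium lug (33-49 mm), a vertical 16.5 mm hole through all. The lug, sprung, sits 3.5 mm off to +y; the pin's taper draws it into line. Origin: on the bench under the hole; solid back at +x.
- red_seat (a point): centre of the hole's mouth on the flat top of the red clevis, 62 mm above the bench; the red pin's origin (shoulder) comes here when home. The sprung lug grips the shank, so the last part needs a firm push (5 to 10 N at the shank)
- yellow_pin: loose steel pin with a yellow head, head-up in the rack at first (absent in some starts). Shank 14 mm diameter, 48 mm long, its lowest 10 mm tapering to 5 mm; head 30 mm diameter, 20 mm tall, with a white 19 mm code tag on top; 150 g. Origin: on the axis at the shoulder (the head's flat underside), 48 mm above the tip and 20 mm below the tag; z runs up.
- yellow_tag (a point): centre of the code tag on top of the yellow pin's head
- yellow_clevis: black steel clevis with yellow stripes, bolted to the bench, 84 x 64 x 62 mm high: two level cheeks (20-32 and 50-62 mm above the bench), between them an aluminium lug (33-49 mm), a vertical 16.5 mm hole through all. The lug, sprung, sits 3.5 mm off to +y; the pin's taper draws it into line. Origin: on the bench under the hole; solid back at +x.
- yellow_seat (a point): centre of the hole's mouth on the flat top of the yellow clevis, 62 mm above the bench; the yellow pin's origin (shoulder) comes here when home. The sprung lug grips the shank, so the last part needs a firm push (5 to 10 N at the shank)
- green_pin: loose steel pin with a green head, head-up in the rack at first (absent in some starts). Shank 14 mm diameter, 48 mm long, its lowest 10 mm tapering to 5 mm; head 30 mm diameter, 20 mm tall, with a white 19 mm code tag on top; 150 g. Origin: on the axis at the shoulder (the head's flat underside), 48 mm above the tip and 20 mm below the tag; z runs up.
- green_tag (a point): centre of the code tag on top of the green pin's head
- green_clevis: black steel clevis with green stripes, bolted to the bench, 84 x 64 x 62 mm high: two level cheeks (20-32 and 50-62 mm above the bench), between them an aluminium lug (33-49 mm), a vertical 16.5 mm hole through all. The lug, sprung, sits 3.5 mm off to +y; the pin's taper draws it into line. Origin: on the bench under the hole; solid back at +x.
- green_seat (a point): centre of the hole's mouth on the flat top of the green clevis, 62 mm above the bench; the green pin's origin (shoulder) comes here when home. The sprung lug grips the shank, so the last part needs a firm push (5 to 10 N at the shank)
- blue_pin: loose steel pin with a blue head, head-up in the rack at first (absent in some starts). Shank 14 mm diameter, 48 mm long, its lowest 10 mm tapering to 5 mm; head 30 mm diameter, 20 mm tall, with a white 19 mm code tag on top; 150 g. Origin: on the axis at the shoulder (the head's flat underside), 48 mm above the tip and 20 mm below the tag; z runs up.
- blue_tag (a point): centre of the code tag on top of the blue pin's head
- blue_clevis: black steel clevis with blue stripes, bolted to the bench, 84 x 64 x 62 mm high: two level cheeks (20-32 and 50-62 mm above the bench), between them an aluminium lug (33-49 mm), a vertical 16.5 mm hole through all. The lug, sprung, sits 3.5 mm off to +y; the pin's taper draws it into line. Origin: on the bench under the hole; solid back at +x.
- blue_seat (a point): centre of the hole's mouth on the flat top of the blue clevis, 62 mm above the bench; the blue pin's origin (shoulder) comes here when home. The sprung lug grips the shank, so the last part needs a firm push (5 to 10 N at the shank)
- rack: fixed blue pin rack, 64 x 214 mm, 62 mm high, four 17 mm through holes in a row 52 mm apart along its y axis; the pins hang in it by their heads, heads resting on its top, tips 14 mm above the bench. Origin: centre of its underside.
- scanner: loose hand-held code scanner with a yellow body 140 x 44 x 36 mm (long in x, centred on the origin) and a black nose at its +x end (48 mm wide, reaching x = 100 mm and z = 48 mm), 250 g. Origin: centre of the yellow body's underside; z up as it lies. Taken across its 44 mm width.
- scanner_eye: the scanner's red window, in the nose: at x = 88, y = 0, z = 16 mm in the scanner's frame. Its own x axis is the line of sight, which points forward and 45 degrees down from the scanner's underside plane. A tag is read at about 90 mm (60 to 120) from the window, within 15 mm of the line of sight.
- mat: fixed black rubber parking mat with a white outline for the scanner, 230 x 90 mm (long in x), 3 mm thick. Origin: centre of its underside. The parked scanner lies on the mat with its origin over the mat's centre and its long axis along the mat's.
- oil: bystander: loose white oil bottle, 56 mm diameter, 150 mm tall, origin at its underside
- bush: bystander: loose dark steel bush, 56 mm diameter, 40 mm tall, origin at its underside
- driver: bystander: loose screwdriver with a red handle, about 200 mm long, lying at the far side of the bench; origin at its middle

How it is judged:
By the outcome, as a careful person would: the job done as asked, in the order asked, and still so for the second after the job is handed in, with the robot touching nothing.
Of red_pin, yellow_pin, green_pin, blue_pin only 3 to 4 are there at a start; the rules pass over those that are not, and their reading is None.
At some moment in a run one of scanner may be knocked a few centimetres aside while the robot is not near it.
It also fails if it takes over 210 s, if anything falls off the work surface, if the arm or the gripper's body presses on something with over 40 N, if the wrist force passes 120 N, or if a joint passes its speed limit or range.

## Working session

There is one attempt and no reset: what is moved stays moved. The work goes in short steps, Python scripts to look and compute and a tool call to move; the robot and the scene stay as the last step left them, time stands still between calls to the robot, and variables do not carry over. Pictures are saved under pics/ and viewed, and the job is handed in when it is done.

Besides the shell and the picture viewer there is one more tool, called after "Call:" as name(argument=value, ...) on one line, values as JSON. send_rows: Moves the arm, as the interface text tells. Its arguments: {"type":"object","properties":{"rows":{"type":"string"},"grip":{"type":"number"},"grip_force":{"type":"number"}},"required":["rows"]}

```bash
mkdir -p pics; ls; cat > h.py <<'E'
import numpy as np,cv2
from bench import r
from scipy.spatial.transform import Rotation as R
def rot(o):
    o=np.array(o,float)
    return R.from_matrix(o) if o.shape==(3,3) else (R.from_rotvec(o) if o.size==3 else R.from_quat(o))
def grab(name,fn=None):
    f=r.grab_frame(name)
    if fn: cv2.imwrite('pics/'+fn,cv2.cvtColor(f['pixels'],cv2.COLOR_RGB2BGR))
    return f
def ray(f,u,v):
    K=np.array(f['intrinsics']); d=np.array([(u-K[0,2])/K[0,0],-(v-K[1,2])/K[1,1],-1])
    return np.array(f['position']),rot(f['orientation']).apply(d)
def onz(f,u,v,z):
    p,d=ray(f,u,v); return p+d*(z-p[2])/d[2]
def proj(f,P):
    K=np.array(f['intrinsics']); c=rot(f['orientation']).inv().apply(np.array(P)-np.array(f['position']))
    return np.array([K[0,2]+K[0,0]*c[0]/-c[2],K[1,2]+K[1,1]*-c[1]/-c[2]])
E
python3 - <<'E'
from h import *
for n in ['side','top','wrist']:
    f=grab(n,n+'0.png'); print(n,{k:v for k,v in f.items() if k!='pixels'})
o=r.get_obs();print(o)
E
```

```text
pics
side {'intrinsics': array([[545.66500578,   0.        , 287.72686257],
       [  0.        , 545.66500578, 208.09295285],
       [  0.        ,   0.        ,   1.        ]]), 'position': array([-0.02017505,  1.13824201,  0.91850861]), 'orientation': array([ 0.30450117, -1.27129664, -2.38709199])}
top {'intrinsics': array([[534.62781673,   0.        , 288.89923144],
       [  0.        , 534.62781673, 211.16236828],
       [  0.        ,   0.        ,   1.        ]]), 'position': array([0.38932092, 0.02714995, 1.59791537]), 'orientation': array([ 0.0750876 , -0.10518277, -1.55367738])}
wrist {'intrinsics': array([[374.96656706,   0.        , 285.92039188],
       [  0.        , 374.96656706, 206.68446998],
       [  0.        ,   0.        ,   1.        ]]), 'position': array([ 0.24406859, -0.63180309,  0.37335675]), 'orientation': array([-0.25032029,  0.19400723, -1.3009349 ])}
{'clock': 0.15, 'joints': array([ 1.20288935,  0.47760006,  0.02233069,  1.55619748, -0.01148712,
        1.10932193, -0.08311533]), 'qvel': array([-3.00968981e-04, -1.72331266e-03,  9.74070138e-05, -4.92914521e-03,
        8.34452069e-04,  1.30486840e-04,  1.58309106e-03]), 'tau': array([ 3.82303057e-03, -5.96919894e+01,  1.61050234e+00, -2.81490558e+01,
        1.26322807e-02,  6.40028942e-03, -2.58491605e-05]), 'tcp_pos': array([ 0.17328775, -0.65190901,  0.23056692]), 'orientation': array([-0.27243585,  2.08440074, -2.08152233]), 'contact_force': array([ 0.79452549, -0.47719108,  0.16918499]), 'moment': array([-0.04234453,  0.04551739,  0.0170093 ]), 'grip_width': 0.08563037027813165}
```

View pics/top0.png

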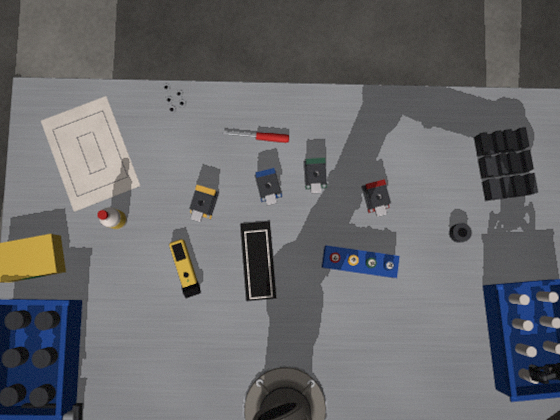

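View pics/side0.png

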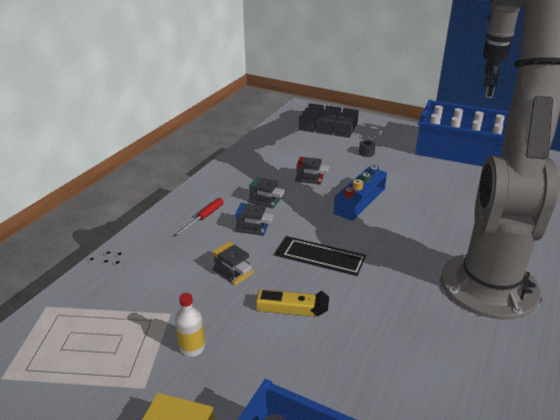

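View pics/wrist0.png

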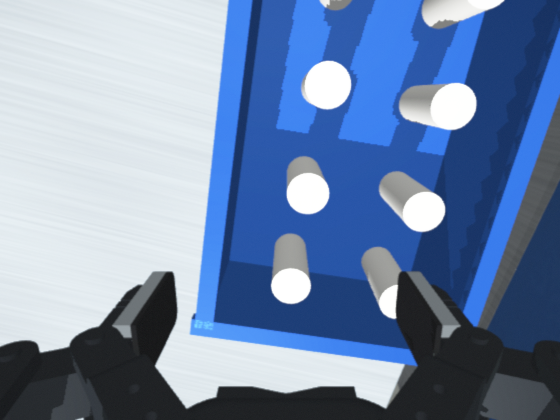

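```bash
python3 - <<'E'
import cv2
a=cv2.imread('pics/top0.png')
c=cv2.resize(a[140:310,160:410],None,fx=3.2,fy=3.2,interpolation=cv2.INTER_CUBIC);cv2.imwrite('pics/c0.png',c)
a=cv2.imread('pics/side0.png')
c=cv2.resize(a[140:330,200:400],None,fx=3,fy=3,interpolation=cv2.INTER_CUBIC);cv2.imwrite('pics/c1.png',c)
E
```

```text
(no output)
```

View pics/c0.png

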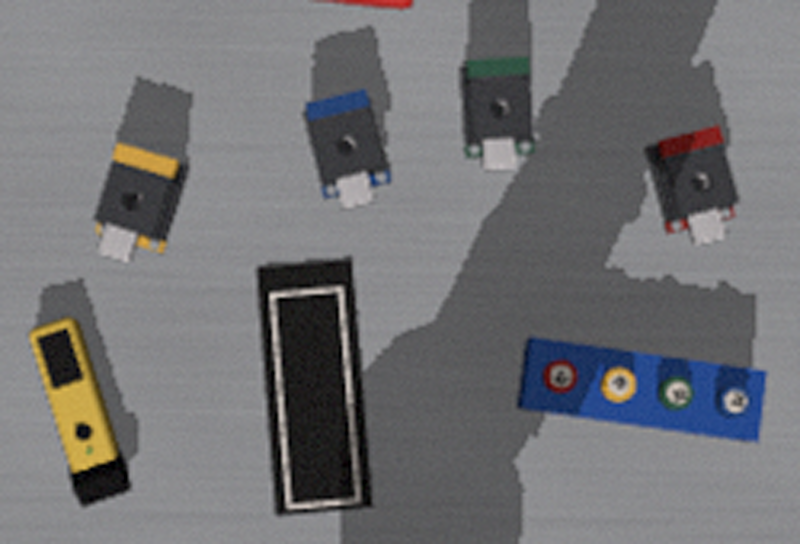

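View pics/c1.png

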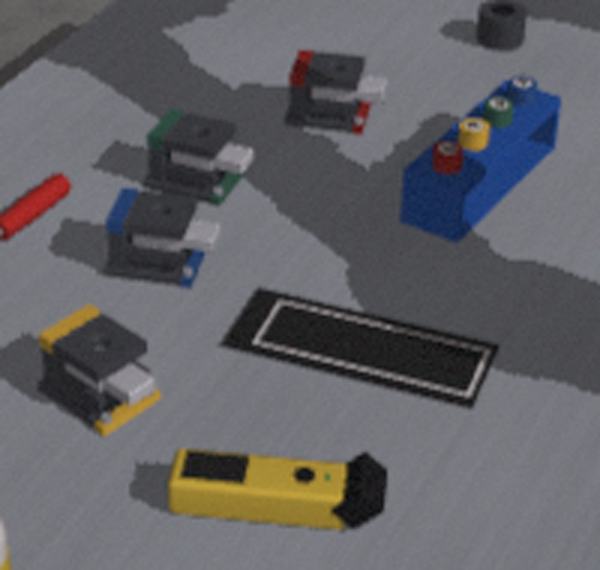

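```bash
python3 - <<'E'
from h import *
f=grab('top','t1.png'); im=f['pixels']; hsv=cv2.cvtColor(im,cv2.COLOR_RGB2HSV)
def comps(m,lo=8,roi=None):
    n,l,s,c=cv2.connectedComponentsWithStats(m.astype(np.uint8)); return [(s[i],c[i],(l==i)) for i in range(1,n) if s[i][4]>=lo]
# tags: white within rack ROI
x0,x1,y0,y1=315,405,240,282
sub=np.zeros(im.shape[:2],bool); sub[y0:y1,x0:x1]=1
H,S,V=[hsv[...,i].astype(int) for i in range(3)]
blue=sub&(H>100)&(H<125)&(S>150)
cs=max(comps(blue),key=lambda a:a[0][4]); cn,_=cv2.findContours(cs[2].astype(np.uint8),cv2.RETR_EXTERNAL,cv2.CHAIN_APPROX_NONE)
rc=cv2.minAreaRect(max(cn,key=cv2.contourArea)); print('rack',rc)
for p in cv2.boxPoints(rc): print('  ',p,onz(f,*p,0.062)[:2].round(4))
for s,c,_ in comps(sub&(S<90)&(V>90)&(cv2.morphologyEx(((S<90)).astype(np.uint8),cv2.MORPH_OPEN,np.ones((2,2)))>0),6): print('tag?',s,c.round(2),onz(f,*c,0.082)[:2].round(4))
# scanner yellow
sub[:]=0; sub[230:300,160:210]=1
m=sub&(H>15)&(H<32)&(S>120)&(V>60)
m=cv2.morphologyEx(m.astype(np.uint8),cv2.MORPH_CLOSE,np.ones((9,9)))
cn,_=cv2.findContours(m,cv2.RETR_EXTERNAL,cv2.CHAIN_APPROX_NONE);rc=cv2.minAreaRect(max(cn,key=cv2.contourArea));print('scan',rc)
for p in cv2.boxPoints(rc): print('  ',p,onz(f,*p,0.036)[:2].round(4))
# mat black
sub[:]=0; sub[210:310,235:280]=1
m=(sub&(V<70)).astype(np.uint8); m=cv2.morphologyEx(cv2.morphologyEx(m,cv2.MORPH_CLOSE,np.ones((9,9))),cv2.MORPH_OPEN,np.ones((9,9)))
cn,_=cv2.findContours(m,cv2.RETR_EXTERNAL,cv2.CHAIN_APPROX_NONE);rc=cv2.minAreaRect(max(cn,key=cv2.contourArea));print('mat',rc)
B=np.array([onz(f,*p,0.003)[:2] for p in cv2.boxPoints(rc)]);print(B.round(4),B.mean(0))
for a in range(4): print(np.linalg.norm(B[a]-B[a-1]))
# holes approx from crop
for n,(u,v) in dict(red=(701,181),yellow=(131,200),green=(500,107),blue=(347,145)).items():
    u,v=160+u/3.2,140+v/3.2; print(n,onz(f,u,v,.062)[:2].round(4))
E
```

```text
rack ((360.27001953125, 261.1100158691406), (74.95331573486328, 21.637466430664062), 8.130101203918457)
   [321.64    266.52002] [ 0.4091 -0.0971]
   [324.7 245.1] [ 0.4705 -0.1055]
   [398.90002 255.70001] [ 0.4432 -0.3194]
   [395.84003 277.12003] [ 0.3819 -0.31  ]
tag? [315 240  14  10  48] [320.19 244.56] [ 0.4707 -0.0909]
tag? [ 315  240   90   42 1600] [363.06 262.17] [ 0.4227 -0.2128]
tag? [333 255   6   6  19] [335.79 257.21] [ 0.4356 -0.1354]
tag? [351 258   6   6  22] [353.41 260.55] [ 0.4269 -0.1854]
tag? [369 260   7   7  41] [371.83 262.85] [ 0.4212 -0.2377]
tag? [387 263   7   6  34] [389.91 265.47] [ 0.4145 -0.2891]
scan ((182.8255157470703, 262.7373352050781), (46.953250885009766, 15.853218078613281), 72.34988403320312)
   [168.15385 242.76923] [0.4717 0.3483]
   [183.26079 237.96246] [0.4864 0.305 ]
   [197.49718 282.70544] [0.3578 0.2594]
   [182.39024 287.5122 ] [0.3435 0.3023]
mat ((257.9332275390625, 260.66534423828125), (77.87122344970703, 29.984207153320312), 85.42607879638672)
[[0.5356 0.1439]
 [0.5443 0.0547]
 [0.3148 0.0322]
 [0.3067 0.12  ]] [0.42534832 0.08769592]
0.2301865701479509
0.08960663635064152
0.23055123253727333
0.08815805162683167
red [ 0.6141 -0.2631]
yellow [0.588  0.2533]
green [ 0.6792 -0.0794]
blue [0.6416 0.0594]
```

```bash
cat >> h.py <<'E'
def st():
    o=r.get_obs(); M=rot(o['orientation']).as_matrix()
    print('t',round(o['clock'],2),'p',np.round(o['tcp_pos'],4),'y',M[:,1].round(3),'z',M[:,2].round(3),'F',np.round(o['contact_force'],1),'w',round(o['grip_width'],4),'q7',np.round(o['joints'],2))
    return o,M
E
python3 - <<'E'
from h import *
o,M=st()
f=r.grab_frame('wrist'); c=rot(f['orientation']).as_matrix()
print('cam in tool',M.T@(f['position']-o['tcp_pos']),'\n',(M.T@c).round(3))
E
```

```text
t 0.2 p [ 0.1733 -0.652   0.2307] y [-0.     0.001 -1.   ] z [ 0.257 -0.966 -0.001] F [-0.3 -0.6 -0.7] w 0.0855 q7 [ 1.2   0.48  0.02  1.56 -0.01  1.11 -0.08]
cam in tool [-0.07357547 -0.14291963 -0.00141048] 
 [[ 0.    -0.957 -0.29 ]
 [-0.     0.29  -0.957]
 [ 1.     0.    -0.   ]]
```

Call:
send_rows(rows="0.021 0.037 0 0 0 0.098; 0.021 0.037 0 0 0 0.098; 0.021 0.037 0 0 0 0.098; 0.021 0.037 0 0 0 0.098; 0.021 0.037 0 0 0 0.098; 0.021 0.037 0 0 0 0.098; 0.021 0.037 0 0 0 0.098; 0.021 0.037 0 0 0 0.098; 0.021 0.037 0 0 0 0.098; 0.021 0.037 0 0 0 0.098; 0.021 0.037 0 0 0 0.098; 0.021 0.037 0 0 0 0.098; 0 0 0 0 0 0; 0 0 0 0 0 0")

```text
clock: 1.65
tcp_pos: [0.4257, -0.2077, 0.2314]
orientation: [-1.143, 1.307, -1.307]
contact_force: [-0.6, -0.6, 0.8]
grip_width: 0.0853
```

```bash
python3 - <<'E'
from h import *
st(); grab('wrist','w1.png')
E
```

```text
t 1.65 p [ 0.4257 -0.2077  0.2314] y [ 0. -0. -1.] z [ 0.991 -0.133  0.   ] F [-0.6 -0.6  0.8] w 0.0853 q7 [ 0.73  0.18 -0.45  2.    0.09  0.99  0.1 ]
```

View pics/w1.png

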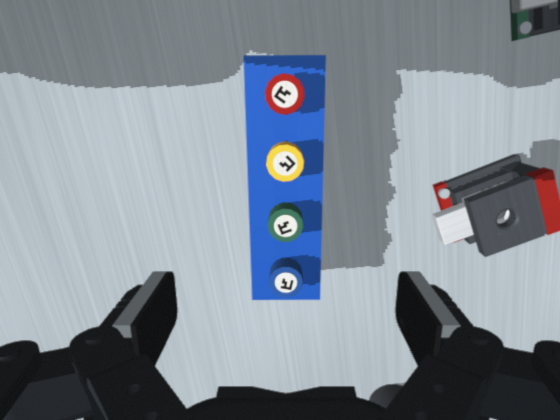

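```bash
python3 - <<'E'
from h import *
f=grab('wrist'); o=r.get_obs(); im=f['pixels']
g=cv2.cvtColor(im,cv2.COLOR_RGB2HSV)
w=((g[...,1]<60)&(g[...,2]>150)).astype(np.uint8); 
for n,(u,v) in dict(red=(286,94),yellow=(285,162),green=(285,225),blue=(285,282)).items():
    s=np.zeros_like(w); s[v-17:v+17,u-17:u+17]=w[v-17:v+17,u-17:u+17]
    cn,_=cv2.findContours(s,cv2.RETR_EXTERNAL,cv2.CHAIN_APPROX_NONE); c=max(cn,key=cv2.contourArea)
    e=cv2.fitEllipse(cv2.convexHull(c)); print(n,np.round(e[0],1),np.round(e[1],1),onz(f,*e[0],.082).round(4))
print('tcp proj',proj(f,o['tcp_pos']))
for z in (.05,.082,.1,.15): print(z,proj(f,[*o['tcp_pos'][:2],z]))
u,v=504,216; print('red hole',onz(f,u,v,.062))
E
```

```text
red [284.8  91.6] [25.2 26.3] [ 0.4336 -0.1335  0.082 ]
yellow [285.4 161. ] [23.8 23.8] [ 0.4269 -0.1852  0.082 ]
green [285.9 223.9] [22.5 24.4] [ 0.4202 -0.2371  0.082 ]
blue [286.5 280.5] [20.  22.4] [ 0.4137 -0.2887  0.082 ]
tcp proj [287.41458245 279.61522715]
0.05 [286.7692309  182.06846594]
0.082 [286.82926233 191.14238961]
0.1 [286.86871159 197.10526017]
0.15 [287.00844054 218.22569776]
red hole [ 0.6095762  -0.26275321  0.062     ]
```

Call:
send_rows(rows="0.004 0.037 0 0 0 0; 0.004 0.037 -0.02 0 0 0; 0 0 -0.035 0 0 0; 0 0 -0.035 0 0 0; 0 0 -0.035 0 0 0; 0 0 -0.025 0 0 0; 0 0 -0.01 0 0 0; 0 0 -0.006 0 0 0; 0 0 0 0 0 0; 0 0 0 0 0 0", grip=0.06)

```text
clock: 2.75
tcp_pos: [0.4342, -0.1349, 0.0663]
orientation: [-1.141, 1.307, -1.31]
contact_force: [-0.5, 0.3, 0.2]
grip_width: 0.0599
```

```bash
python3 - <<'E'
from h import *
st(); grab('wrist','w2.png')
E
```

```text
t 2.75 p [ 0.4342 -0.1349  0.0663] y [ 0.002 -0.001 -1.   ] z [ 0.991 -0.135  0.002] F [-0.5  0.3  0.2] w 0.0599 q7 [ 0.53  0.4  -0.44  2.18  0.29  0.61 -0.25]
```

View pics/w2.png

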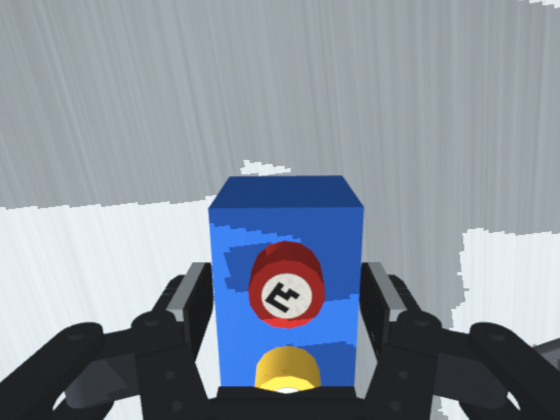

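Call:
send_rows(rows="-0.0005 0.0012 -0.001 0 0 0; 0 0 0 0 0 0; 0 0 0 0 0 0; 0 0 0 0 0 0; 0 0 0 0 0 0; 0 0 0 0 0 0", grip=0.015, grip_force=70)

```text
clock: 3.4
tcp_pos: [0.4334, -0.1332, 0.0652]
orientation: [-1.142, 1.307, -1.309]
contact_force: [-0.8, 0.2, 8.5]
grip_width: 0.0277
```

```bash
python3 - <<'E'
from h import *
st(); grab('wrist','w3.png')
E
```

```text
t 3.4 p [ 0.4334 -0.1332  0.0652] y [ 0.001 -0.001 -1.   ] z [ 0.991 -0.134  0.001] F [-0.8  0.2  8.5] w 0.0277 q7 [ 0.53  0.4  -0.44  2.18  0.3   0.61 -0.25]
```

View pics/w3.png

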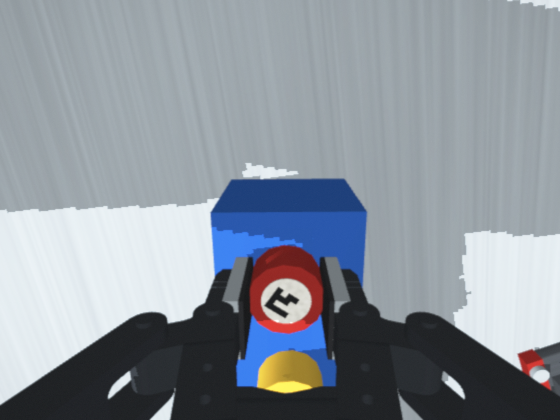

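Call:
send_rows(rows="0 0 0.015 0 0 0; 0 0 0.035 0 0 0; 0 0 0.04 0 0 0; 0 0 0.02 0 0 0; 0.025 -0.029 0 0 0 0; 0.025 -0.029 0 0 0 0; 0.025 -0.029 0 0 0 0; 0.026 -0.03 0 0 0 0; 0.026 -0.03 0 0 0 0; 0.026 -0.03 0 0 0 0; 0.026 -0.03 0 0 0 0; 0 0 0 0 0 0; 0 0 0 0 0 0; 0 0 0 0 0 0")

```text
clock: 4.85
tcp_pos: [0.6113, -0.3388, 0.1739]
orientation: [-1.143, 1.309, -1.306]
contact_force: [-0.7, -0.1, -1.0]
grip_width: 0.027
```

```bash
python3 - <<'E'
from h import *
st(); grab('wrist','w4.png')
E
```

```text
t 4.85 p [ 0.6113 -0.3388  0.1739] y [-0.001  0.001 -1.   ] z [ 0.991 -0.133 -0.001] F [-0.7 -0.1 -1. ] w 0.027 q7 [ 0.68  0.6  -0.39  1.52  0.25  1.07  0.1 ]
```

View pics/w4.png

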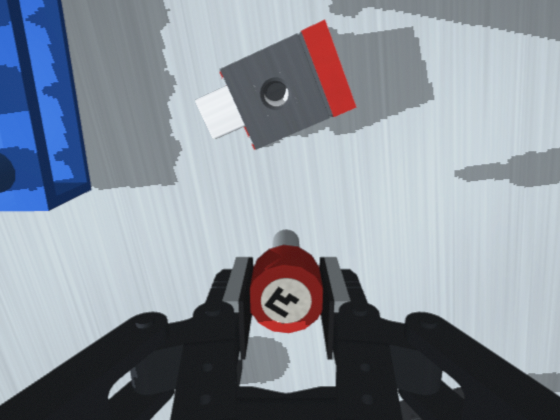

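```bash
cat >> h.py <<'E'
def hole(f,u,v,z=.062,s=24,fn=None):
    u,v=int(u),int(v); im=cv2.cvtColor(f['pixels'],cv2.COLOR_RGB2GRAY)[v-s:v+s,u-s:u+s]
    K=5; b=cv2.resize(im,None,fx=K,fy=K,interpolation=cv2.INTER_CUBIC)
    p,d=ray(f,u,v); dep=(z-p[2])/d[2]; rp=.00825*f['intrinsics'][0][0]/dep
    bl=cv2.GaussianBlur(b,(0,0),3); med=np.median(bl); m=(np.abs(bl.astype(int)-med)>14).astype(np.uint8)
    cn,_=cv2.findContours(m,cv2.RETR_EXTERNAL,cv2.CHAIN_APPROX_NONE)
    best=None
    c=cv2.HoughCircles(bl,cv2.HOUGH_GRADIENT,1.5,200,param1=60,param2=12,minRadius=int(rp*K*.85),maxRadius=int(rp*K*1.15))
    out=[]
    if c is not None:
        x,y,rr=c[0][0]; out.append(((x+.5)/K-.5+u-s,(y+.5)/K-.5+v-s,rr/K)); 
    for q in cn:
        (x,y),rr=cv2.minEnclosingCircle(q)
        if .7*rp<rr/K<1.4*rp: out.append(((x+.5)/K-.5+u-s,(y+.5)/K-.5+v-s,rr/K))
    print('exp r',round(rp,2))
    for a in out: print(np.round(a,2),onz(f,a[0],a[1],z).round(4))
    if fn:
        B=cv2.cvtColor(b,cv2.COLOR_GRAY2BGR)
        for a,col in zip(out,[(0,0,255),(0,255,0),(255,0,0)]): cv2.circle(B,(int((a[0]-u+s)*K),int((a[1]-v+s)*K)),int(a[2]*K),col,1)
        cv2.imwrite('pics/'+fn,cv2.resize(B,(480,480)))
E
python3 - <<'E'
from h import *
f=grab('wrist'); hole(f,275,92,fn='h1.png')
o=r.get_obs(); print(proj(f,[*o['tcp_pos'][:2],o['tcp_pos'][2]+.0165]), onz(f,287,298,o['tcp_pos'][2]+.0165))
f=grab('top','t2.png'); 
E
```

```text
exp r 12.67
[275.35  93.25  12.55] [ 0.6136 -0.2635  0.062 ]
[276.91  94.24  12.9 ] [ 0.6145 -0.2642  0.062 ]
[272.86  92.91  15.52] [ 0.612 -0.263  0.062]
[288.35940116 299.39051444] [ 0.61101096 -0.33819836  0.19100315]
```

View pics/h1.png

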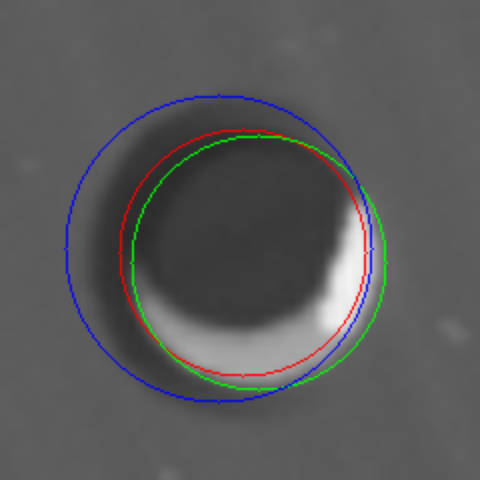

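Call:
send_rows(rows="0.001 0.038 0 0 0 0; 0.001 0.0375 -0.015 0 0 0; 0 0 -0.02 0 0 0; 0 0 -0.015 0 0 0; 0 0 0 0 0 0; 0 0 0 0 0 0")

```text
clock: 5.6
tcp_pos: [0.6135, -0.2661, 0.1243]
orientation: [-1.142, 1.309, -1.31]
contact_force: [-0.9, 0.8, -1.3]
grip_width: 0.0276
```

```bash
python3 - <<'E'
from h import *
st(); grab('wrist','w5.png')
E
```

```text
t 5.6 p [ 0.6135 -0.2661  0.1243] y [-0.    -0.001 -1.   ] z [ 0.991 -0.136 -0.   ] F [-0.9  0.8 -1.3] w 0.0276 q7 [ 0.59  0.6  -0.39  1.64  0.27  0.95 -0.03]
```

View pics/w5.png

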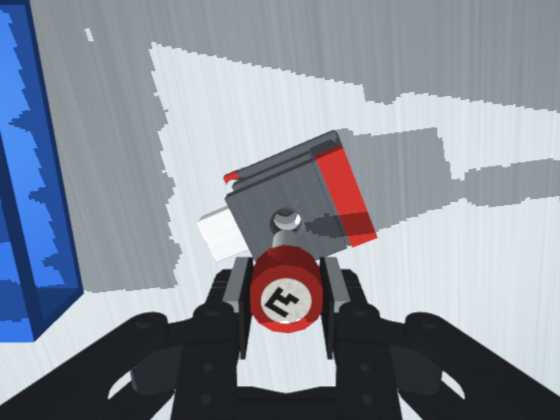

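Call:
send_rows(rows="0 0 0 0 0 0; 0 0 0 0 0 0; 0 0 0 0 0 0")

```text
clock: 5.95
tcp_pos: [0.6142, -0.265, 0.1248]
orientation: [-1.142, 1.308, -1.309]
contact_force: [0.7, 0.4, -0.4]
grip_width: 0.0275
```

Call:
send_rows(rows="-0.0008 0.0015 0 0 0 0; 0 0 -0.006 0 0 0; 0 0 -0.006 0 0 0; 0 0 -0.006 0 0 0; 0 0 -0.006 0 0 0; 0 0 0 0 0 0; 0 0 0 0 0 0")

```text
clock: 6.65
tcp_pos: [0.613, -0.263, 0.1]
orientation: [-1.143, 1.308, -1.307]
contact_force: [0.4, 0.7, -0.9]
grip_width: 0.0273
```

In the top cheek with no contact. Continue through the lug.

Call:
send_rows(rows="0 0 -0.004 0 0 0; 0 0 -0.004 0 0 0; 0 0 -0.004 0 0 0; 0 0 -0.004 0 0 0; 0 0 0 0 0 0; 0 0 0 0 0 0")

```text
clock: 7.25
tcp_pos: [0.613, -0.2628, 0.0838]
orientation: [-1.142, 1.308, -1.307]
contact_force: [0.4, 0.5, -3.0]
grip_width: 0.0275
```

Call:
send_rows(rows="0 0 -0.004 0 0 0; 0 0 -0.004 0 0 0; 0 0 -0.004 0 0 0; 0 0 -0.004 0 0 0; 0 0 0 0 0 0; 0 0 0 0 0 0")

```text
clock: 7.85
tcp_pos: [0.6129, -0.2629, 0.0677]
orientation: [-1.142, 1.309, -1.307]
contact_force: [0.9, 1.0, -3.3]
grip_width: 0.0272
```

Call:
send_rows(rows="0 0 -0.002 0 0 0; 0 0 -0.002 0 0 0; 0 0 -0.002 0 0 0; 0 0 0 0 0 0; 0 0 0 0 0 0")

```text
clock: 8.35
tcp_pos: [0.6132, -0.263, 0.0653]
orientation: [-1.143, 1.308, -1.309]
contact_force: [-8.8, 5.0, 19.3]
grip_width: 0.0269
```

```bash
python3 - <<'E'
from h import *
st(); grab('wrist','w6.png')
E
```

```text
t 8.35 p [ 0.6132 -0.263   0.0653] y [ 0.    -0.001 -1.   ] z [ 0.991 -0.135  0.   ] F [-8.8  5.  19.3] w 0.0269 q7 [ 0.57  0.67 -0.37  1.68  0.31  0.85 -0.07]
```

View pics/w6.png

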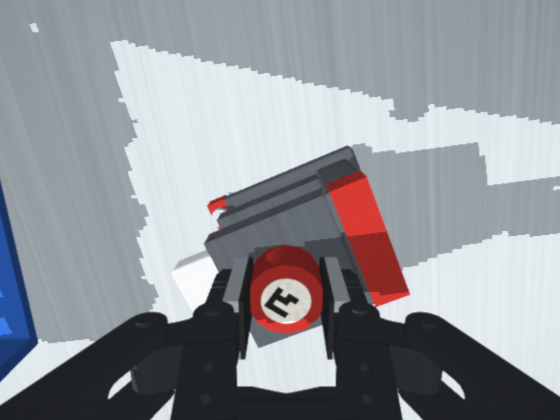

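Call:
send_rows(rows="0 0 0 0 0 0; 0 0 0 0 0 0; 0 0 0 0 0 0; 0 0 0 0 0 0; 0 0 0.02 0 0 0; 0 0 0.04 0 0 0; 0 0 0.04 0 0 0; -0.037 0.0156 0 0 0 0; -0.037 0.0156 0 0 0 0; 0 0 0 0 0 0; 0 0 0 0 0 0", grip=0.06)

```text
clock: 9.5
tcp_pos: [0.5387, -0.2322, 0.1625]
orientation: [-1.143, 1.308, -1.309]
contact_force: [-0.0, -0.6, -0.2]
grip_width: 0.0598
```

```bash
python3 - <<'E'
from h import *
st(); grab('wrist','w7.png');f=grab('side','s7.png')
c=f['pixels'];c=cv2.cvtColor(cv2.resize(c[130:230,240:400],None,fx=5,fy=5,interpolation=cv2.INTER_CUBIC),cv2.COLOR_RGB2BGR);cv2.imwrite('pics/s7c.png',c)
E
```

```text
t 9.5 p [ 0.5387 -0.2322  0.1625] y [ 0.    -0.001 -1.   ] z [ 0.991 -0.135  0.   ] F [-0.  -0.6 -0.2] w 0.0598 q7 [ 0.63  0.44 -0.43  1.82  0.23  0.93 -0.03]
```

View pics/w7.png

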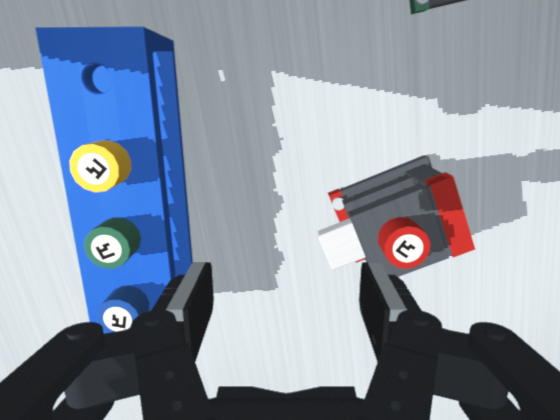

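View pics/s7c.png

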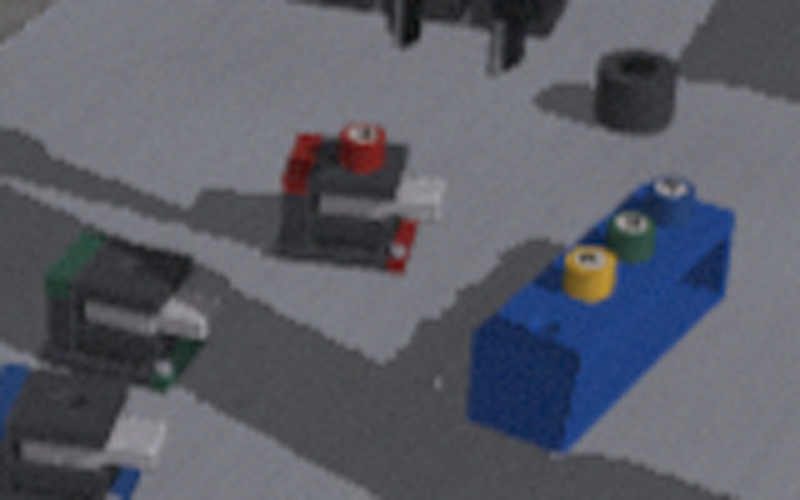

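Call:
send_rows(rows="-0.037 0.0156 0 0 0 0; -0.037 0.0156 0 0 0 0; -0.0378 0.0158 0 0 0 0; 0 0 -0.03 0 0 0; 0 0 -0.03 0 0 0; 0 0 -0.02 0 0 0; 0 0 -0.01 0 0 0; 0 0 -0.0055 0 0 0; 0 0 0 0 0 0; 0 0 0 0 0 0; 0 0 0 0 0 0")

```text
clock: 10.7
tcp_pos: [0.4281, -0.1852, 0.0676]
orientation: [-1.141, 1.307, -1.309]
contact_force: [0.5, -0.2, 0.1]
grip_width: 0.0599
```

Call:
send_rows(rows="-0.0008 0 -0.0022 0 0 0; 0 0 0 0 0 0; 0 0 0 0 0 0; 0 0 0 0 0 0; 0 0 0 0 0 0; 0 0 0 0 0 0; 0 0 0 0 0 0", grip=0.015, grip_force=70)

```text
clock: 11.4
tcp_pos: [0.4267, -0.1851, 0.0652]
orientation: [-1.142, 1.307, -1.309]
contact_force: [-1.7, 0.2, 5.1]
grip_width: 0.0271
```

Call:
send_rows(rows="0 0 0.015 0 0 0; 0 0 0.035 0 0 0; 0 0 0.04 0 0 0; 0 0 0.02 0 0 0; 0.0178 0.0403 0 0 0 0; 0.0178 0.0403 0 0 0 0; 0.0178 0.0403 0 0 0 0; 0.0178 0.0403 0 0 0 0; 0.0178 0.0403 0 0 0 0; 0.0178 0.0403 0 0 0 0; 0.0178 0.0403 0 0 0 0; 0.0178 0.0403 0 0 0 0; 0.0178 0.0403 0 0 0 0; 0 0 0 0 0 0; 0 0 0 0 0 0; 0 0 0 0 0 0")

```text
clock: 13.0
tcp_pos: [0.5862, 0.1761, 0.174]
orientation: [-1.144, 1.309, -1.31]
contact_force: [0.6, -0.2, -0.8]
grip_width: 0.0273
```

```bash
python3 - <<'E'
from h import *
st(); grab('wrist','w8.png');grab('top','t8.png')
E
```

```text
t 13.0 p [0.5862 0.1761 0.174 ] y [-0.001 -0.002 -1.   ] z [ 0.991 -0.136 -0.001] F [ 0.6 -0.2 -0.8] w 0.0273 q7 [ 0.03  0.5  -0.58  1.74  0.31  1.   -0.79]
```

View pics/w8.png

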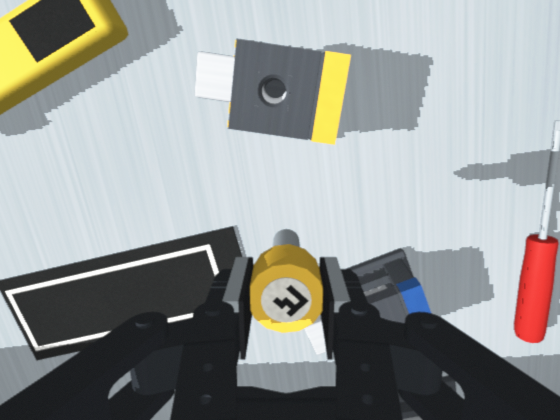

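```bash
python3 - <<'E'
from h import *
f=grab('wrist'); hole(f,274,91,fn='h2.png')
E
```

```text
exp r 12.68
[272.85  90.15  12.46] [0.5877 0.2529 0.062 ]
[273.63  91.92  12.88] [0.588  0.2517 0.062 ]
[271.4   89.83  15.99] [0.5868 0.2532 0.062 ]
```

View pics/h2.png

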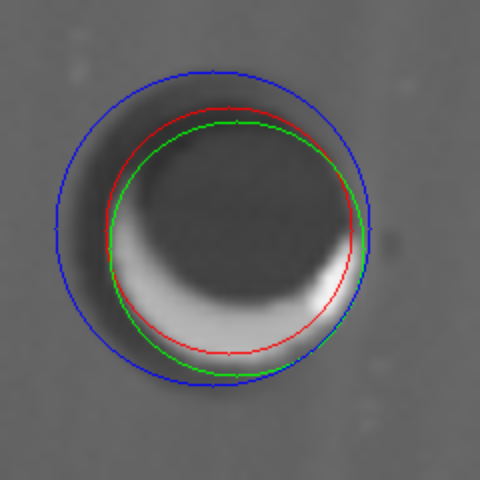

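Call:
send_rows(rows="0.0005 0.0385 0 0 0 0; 0.0005 0.0385 -0.015 0 0 0; 0 0 -0.02 0 0 0; 0 0 -0.014 0 0 0; 0 0 0 0 0 0; 0 0 0 0 0 0; 0 0 0 0 0 0; 0 0 0 0 0 0")

```text
clock: 13.95
tcp_pos: [0.5885, 0.2543, 0.1267]
orientation: [-1.14, 1.308, -1.309]
contact_force: [0.0, 0.6, -1.7]
grip_width: 0.0272
```

Call:
send_rows(rows="-0.0012 -0.001 0 0 0 0; 0 0 -0.007 0 0 0; 0 0 -0.007 0 0 0; 0 0 -0.006 0 0 0; 0 0 -0.006 0 0 0; 0 0 0 0 0 0; 0 0 0 0 0 0")

```text
clock: 14.65
tcp_pos: [0.5869, 0.2533, 0.0992]
orientation: [-1.142, 1.308, -1.309]
contact_force: [2.5, -1.2, -3.3]
grip_width: 0.0272
```

Call:
send_rows(rows="0 0 -0.005 0 0 0; 0 0 -0.005 0 0 0; 0 0 -0.005 0 0 0; 0 0 -0.005 0 0 0; 0 0 -0.005 0 0 0; 0 0 -0.005 0 0 0; 0 0 0 0 0 0; 0 0 0 0 0 0")

```text
clock: 15.45
tcp_pos: [0.5872, 0.254, 0.0689]
orientation: [-1.141, 1.308, -1.308]
contact_force: [5.0, 1.3, -4.3]
grip_width: 0.0274
```

Call:
send_rows(rows="0 0 -0.002 0 0 0; 0 0 -0.002 0 0 0; 0 0 -0.002 0 0 0; 0 0 -0.001 0 0 0; 0 0 0 0 0 0; 0 0 0 0 0 0")

```text
clock: 16.05
tcp_pos: [0.5873, 0.2542, 0.0652]
orientation: [-1.14, 1.307, -1.309]
contact_force: [-0.7, -1.5, 20.6]
grip_width: 0.0272
```

Call:
send_rows(rows="0 0 0 0 0 0; 0 0 0 0 0 0; 0 0 0 0 0 0; 0 0 0 0 0 0; 0 0 0.02 0 0 0; 0 0 0.04 0 0 0; 0 0 0.04 0 0 0; -0.0152 -0.0447 0 0 0 0; -0.0152 -0.0447 0 0 0 0; -0.0152 -0.0447 0 0 0 0; -0.0152 -0.0447 0 0 0 0; -0.0152 -0.0447 0 0 0 0; -0.0152 -0.0447 0 0 0 0; -0.0152 -0.0447 0 0 0 0; -0.0152 -0.0447 0 0 0 0; -0.0152 -0.0447 0 0 0 0; -0.0152 -0.0447 0 0 0 0; -0.0152 -0.0447 0 0 0 0; 0 0 0 0 0 0; 0 0 0 0 0 0", grip=0.06)

```text
clock: 18.05
tcp_pos: [0.4185, -0.2387, 0.1622]
orientation: [-1.141, 1.311, -1.309]
contact_force: [-0.1, 0.4, -0.5]
grip_width: 0.0599
```

```bash
python3 - <<'E'
from h import *
st(); grab('wrist','w9.png');f=grab('side','s9.png')
c=f['pixels'];c=cv2.cvtColor(cv2.resize(c[200:340,190:350],None,fx=4,fy=4,interpolation=cv2.INTER_CUBIC),cv2.COLOR_RGB2BGR);cv2.imwrite('pics/s9c.png',c)
E
```

```text
t 18.05 p [ 0.4185 -0.2387  0.1622] y [-0.001  0.001 -1.   ] z [ 0.99  -0.138 -0.001] F [-0.1  0.4 -0.5] w 0.0599 q7 [ 0.8   0.29 -0.48  2.05  0.18  0.85  0.08]
```

View pics/w9.png

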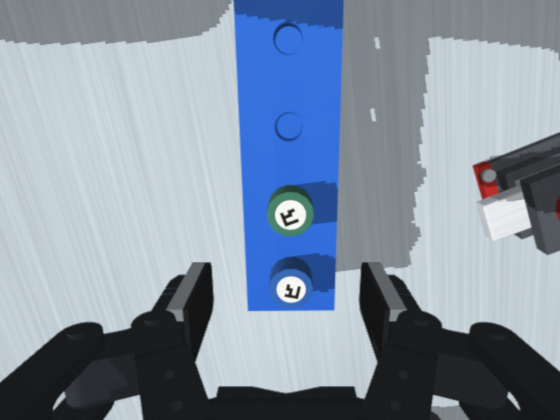

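View pics/s9c.png

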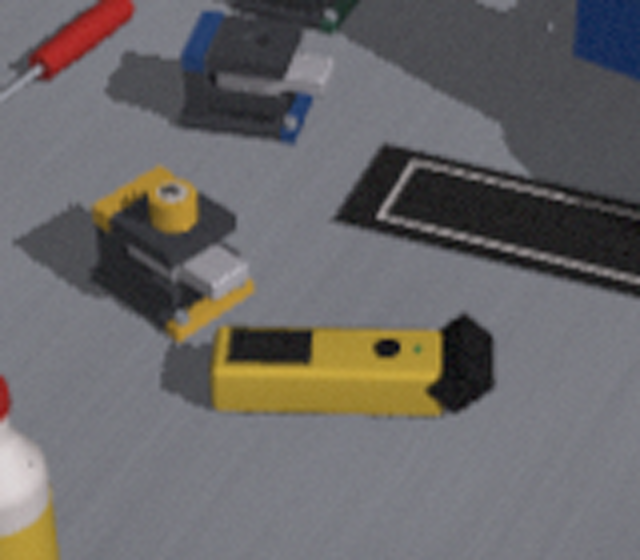

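Call:
send_rows(rows="0.0012 0.001 -0.03 0 0 0; 0 0 -0.03 0 0 0; 0 0 -0.02 0 0 0; 0 0 -0.01 0 0 0; 0 0 -0.0065 0 0 0; 0 0 0 0 0 0; 0 0 0 0 0 0; 0 0 0 0 0 0")

```text
clock: 18.95
tcp_pos: [0.4212, -0.2372, 0.067]
orientation: [-1.142, 1.306, -1.309]
contact_force: [-0.2, 0.0, -0.0]
grip_width: 0.0602
```

Call:
send_rows(rows="-0.0008 0 -0.0018 0 0 0; 0 0 0 0 0 0; 0 0 0 0 0 0; 0 0 0 0 0 0; 0 0 0 0 0 0; 0 0 0 0 0 0; 0 0 0 0 0 0", grip=0.015, grip_force=70)

```text
clock: 19.65
tcp_pos: [0.4199, -0.2372, 0.065]
orientation: [-1.142, 1.308, -1.309]
contact_force: [-1.0, 0.3, 5.7]
grip_width: 0.0273
```

Call:
send_rows(rows="0 0 0.015 0 0 0; 0 0 0.035 0 0 0; 0 0 0.04 0 0 0; 0 0 0.02 0 0 0; 0.037 0.0117 0 0 0 0; 0.037 0.0117 0 0 0 0; 0.037 0.0117 0 0 0 0; 0.037 0.0117 0 0 0 0; 0.037 0.0117 0 0 0 0; 0.037 0.0117 0 0 0 0; 0.037 0.0117 0 0 0 0; 0 0 0 0 0 0; 0 0 0 0 0 0; 0 0 0 0 0 0; 0 0 0 0 0 0")

```text
clock: 21.15
tcp_pos: [0.6776, -0.1563, 0.1742]
orientation: [-1.143, 1.309, -1.309]
contact_force: [-0.1, 0.0, -1.6]
grip_width: 0.0273
```

```bash
python3 - <<'E'
from h import *
st(); f=grab('wrist','w10.png'); hole(f,*proj(f,[.6792,-.0794,.062]),fn='h3.png')
E
```

```text
t 21.15 p [ 0.6776 -0.1563  0.1742] y [-0.001 -0.001 -1.   ] z [ 0.991 -0.136 -0.001] F [-0.1  0.  -1.6] w 0.0273 q7 [ 0.45  0.61 -0.47  1.53  0.3   1.08 -0.22]
exp r 12.7
[272.75  91.55  12.4 ] [ 0.6785 -0.0799  0.062 ]
[273.3   93.58  12.33] [ 0.6786 -0.0812  0.062 ]
```

View pics/w10.png

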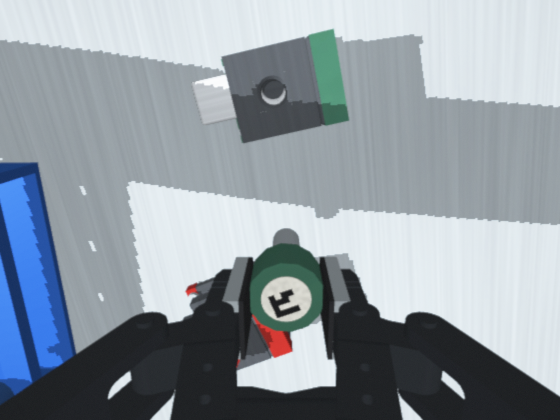

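View pics/h3.png

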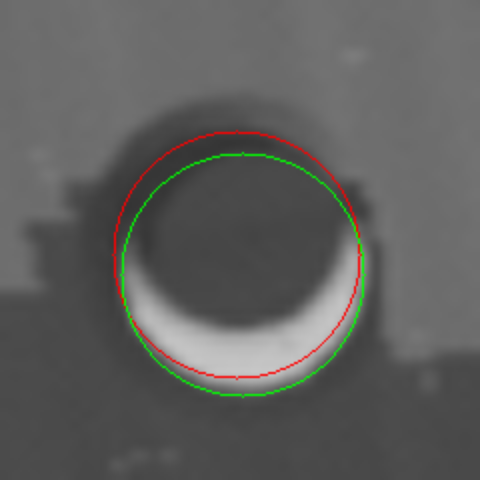

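Call:
send_rows(rows="0.0003 0.0383 0 0 0 0; 0.0003 0.0383 -0.015 0 0 0; 0 0 -0.02 0 0 0; 0 0 -0.014 0 0 0; 0 0 0 0 0 0; 0 0 0 0 0 0; 0 0 0 0 0 0; 0 0 0 0 0 0")

```text
clock: 22.0
tcp_pos: [0.6799, -0.0793, 0.1263]
orientation: [-1.141, 1.308, -1.31]
contact_force: [0.6, 0.3, -1.3]
grip_width: 0.0274
```

Call:
send_rows(rows="-0.0015 -0.0004 0 0 0 0; 0 0 -0.007 0 0 0; 0 0 -0.007 0 0 0; 0 0 -0.006 0 0 0; 0 0 -0.006 0 0 0; 0 0 0 0 0 0; 0 0 0 0 0 0")

```text
clock: 22.7
tcp_pos: [0.6777, -0.079, 0.0989]
orientation: [-1.143, 1.308, -1.308]
contact_force: [0.3, -0.9, -1.6]
grip_width: 0.0276
```

Call:
send_rows(rows="0 0 -0.005 0 0 0; 0 0 -0.005 0 0 0; 0 0 -0.005 0 0 0; 0 0 -0.005 0 0 0; 0 0 -0.005 0 0 0; 0 0 -0.005 0 0 0; 0 0 0 0 0 0; 0 0 0 0 0 0")

```text
clock: 23.5
tcp_pos: [0.6777, -0.0791, 0.0684]
orientation: [-1.143, 1.308, -1.308]
contact_force: [3.3, -2.3, -6.4]
grip_width: 0.0273
```

Call:
send_rows(rows="0 0 -0.002 0 0 0; 0 0 -0.002 0 0 0; 0 0 -0.002 0 0 0; 0 0 -0.0005 0 0 0; 0 0 0 0 0 0; 0 0 0 0 0 0")

```text
clock: 24.1
tcp_pos: [0.678, -0.0792, 0.065]
orientation: [-1.142, 1.307, -1.309]
contact_force: [-5.3, -2.2, 14.2]
grip_width: 0.0272
```

Call:
send_rows(rows="0 0 0 0 0 0; 0 0 0 0 0 0; 0 0 0 0 0 0; 0 0 0 0 0 0; 0 0 0.02 0 0 0; 0 0 0.04 0 0 0; 0 0 0.04 0 0 0; -0.033 -0.0262 0 0 0 0; -0.033 -0.0262 0 0 0 0; -0.033 -0.0262 0 0 0 0; -0.033 -0.0262 0 0 0 0; -0.033 -0.0262 0 0 0 0; -0.033 -0.0262 0 0 0 0; -0.033 -0.0262 0 0 0 0; -0.033 -0.0262 0 0 0 0; 0 0 0 0 0 0; 0 0 0 0 0 0; 0 0 0 0 0 0", grip=0.06)

```text
clock: 25.9
tcp_pos: [0.415, -0.2875, 0.163]
orientation: [-1.142, 1.306, -1.307]
contact_force: [-0.1, 0.2, 0.3]
grip_width: 0.0596
```

Call:
send_rows(rows="-0.0006 -0.001 -0.03 0 0 0; 0 0 -0.03 0 0 0; 0 0 -0.02 0 0 0; 0 0 -0.01 0 0 0; 0 0 -0.0065 0 0 0; 0 0 0 0 0 0; 0 0 0 0 0 0; 0 0 0 0 0 0")

```text
clock: 26.7
tcp_pos: [0.4139, -0.2898, 0.0672]
orientation: [-1.142, 1.306, -1.309]
contact_force: [0.0, 0.4, 0.3]
grip_width: 0.0601
```

```bash
python3 - <<'E'
from h import *
st(); f=grab('wrist','w11.png')
E
```

```text
t 26.7 p [ 0.4139 -0.2898  0.0672] y [ 0.001 -0.001 -1.   ] z [ 0.991 -0.135  0.002] F [0.  0.4 0.3] w 0.0601 q7 [ 0.83  0.47 -0.42  2.07  0.3   0.67  0.07]
```

View pics/w11.png

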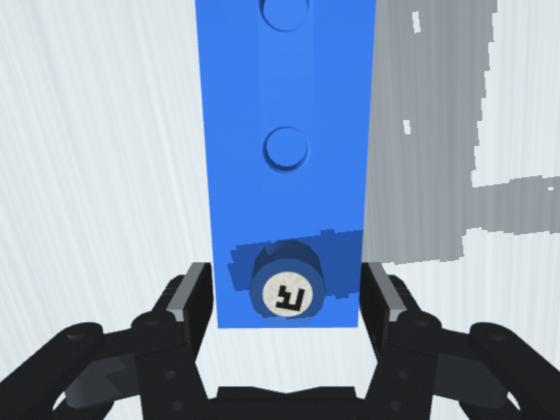

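Call:
send_rows(rows="-0.0002 0.0008 -0.002 0 0 0; 0 0 0 0 0 0; 0 0 0 0 0 0; 0 0 0 0 0 0; 0 0 0 0 0 0; 0 0 0 0 0 0; 0 0 0 0 0 0", grip=0.015, grip_force=70)

```text
clock: 27.45
tcp_pos: [0.4132, -0.2888, 0.0649]
orientation: [-1.142, 1.308, -1.309]
contact_force: [0.0, 1.4, 5.4]
grip_width: 0.0277
```

Call:
send_rows(rows="0 0 0.015 0 0 0; 0 0 0.035 0 0 0; 0 0 0.04 0 0 0; 0 0 0.02 0 0 0; 0.0285 0.034 0 0 0 0; 0.0285 0.034 0 0 0 0; 0.0285 0.034 0 0 0 0; 0.0285 0.034 0 0 0 0; 0.0285 0.034 0 0 0 0; 0.0285 0.034 0 0 0 0; 0.0285 0.034 0 0 0 0; 0.0285 0.034 0 0 0 0; 0 0 0 0 0 0; 0 0 0 0 0 0; 0 0 0 0 0 0; 0 0 0 0 0 0")

```text
clock: 29.05
tcp_pos: [0.6403, -0.0187, 0.1741]
orientation: [-1.143, 1.31, -1.31]
contact_force: [0.7, -0.6, -1.5]
grip_width: 0.0273
```

```bash
python3 - <<'E'
from h import *
st(); f=grab('wrist','w12.png'); hole(f,*proj(f,[.6416,.0594,.062]),fn='h4.png')
E
```

```text
t 29.05 p [ 0.6403 -0.0187  0.1741] y [-0.001 -0.001 -1.   ] z [ 0.991 -0.137 -0.001] F [ 0.7 -0.6 -1.5] w 0.0273 q7 [ 0.32  0.53 -0.54  1.67  0.31  1.03 -0.46]
exp r 12.73
[273.25  88.35  12.36] [0.6418 0.0595 0.062 ]
[274.56  89.72  12.98] [0.6425 0.0586 0.062 ]
[271.03  87.49  16.04] [0.6405 0.0602 0.062 ]
```

View pics/w12.png

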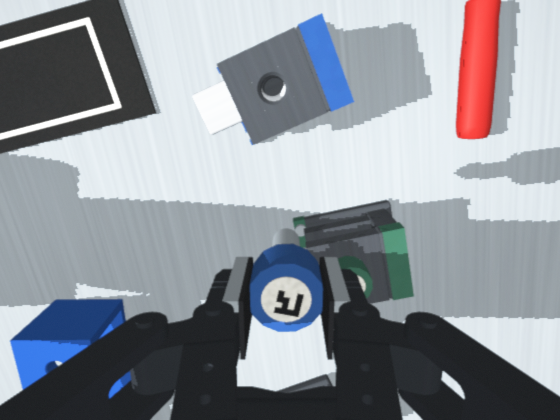

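View pics/h4.png

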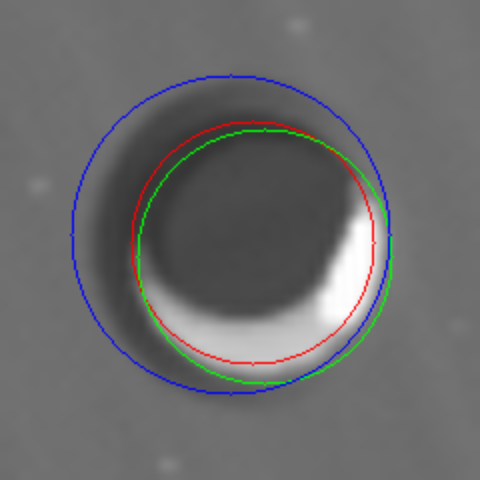

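Call:
send_rows(rows="0.0002 0.0391 0 0 0 0; 0.0002 0.0391 -0.015 0 0 0; 0 0 -0.02 0 0 0; 0 0 -0.014 0 0 0; 0 0 0 0 0 0; 0 0 0 0 0 0; 0 0 0 0 0 0; 0 0 0 0 0 0")

```text
clock: 29.9
tcp_pos: [0.6421, 0.0608, 0.1263]
orientation: [-1.14, 1.308, -1.31]
contact_force: [0.2, 0.5, -1.4]
grip_width: 0.0276
```

Call:
send_rows(rows="-0.0008 -0.001 0 0 0 0; 0 0 -0.007 0 0 0; 0 0 -0.007 0 0 0; 0 0 -0.006 0 0 0; 0 0 -0.006 0 0 0; 0 0 0 0 0 0; 0 0 0 0 0 0")

```text
clock: 30.6
tcp_pos: [0.6406, 0.0603, 0.0989]
orientation: [-1.143, 1.308, -1.308]
contact_force: [0.7, -0.9, -2.1]
grip_width: 0.0275
```

Call:
send_rows(rows="0 0 -0.005 0 0 0; 0 0 -0.005 0 0 0; 0 0 -0.005 0 0 0; 0 0 -0.005 0 0 0; 0 0 -0.005 0 0 0; 0 0 -0.005 0 0 0; 0 0 0 0 0 0; 0 0 0 0 0 0")

```text
clock: 31.4
tcp_pos: [0.6406, 0.0602, 0.0683]
orientation: [-1.142, 1.308, -1.308]
contact_force: [3.6, -1.2, -8.3]
grip_width: 0.027
```

Call:
send_rows(rows="0 0 -0.002 0 0 0; 0 0 -0.002 0 0 0; 0 0 -0.002 0 0 0; 0 0 -0.0005 0 0 0; 0 0 0 0 0 0; 0 0 0 0 0 0")

```text
clock: 32.0
tcp_pos: [0.6409, 0.0604, 0.0649]
orientation: [-1.142, 1.307, -1.309]
contact_force: [-3.8, -4.2, 14.9]
grip_width: 0.0274
```

Call:
send_rows(rows="0 0 0 0 0 0; 0 0 0 0 0 0; 0 0 0 0 0 0; 0 0 0 0 0 0; 0 0 0.02 0 0 0; 0 0 0.04 0 0 0; 0 0 0.05 0 0 0; 0 0 0.05 0 0 0; -0.026 0.031 0 0 0 -0.137; -0.026 0.031 0 0 0 -0.137; -0.026 0.031 0 0 0 -0.137; -0.026 0.031 0 0 0 -0.137; -0.026 0.031 0 0 0 -0.137; -0.026 0.031 0 0 0 -0.137; -0.026 0.031 0 0 0 -0.137; -0.026 0.031 0 0 0 -0.137; 0 0 0 0 0 0; 0 0 0 0 0 0; 0 0 0 0 0 0", grip=0.08)

```text
clock: 33.9
tcp_pos: [0.4332, 0.3076, 0.2226]
orientation: [-0.349, 2.036, -2.038]
contact_force: [-0.5, 0.2, -0.1]
grip_width: 0.0801
```

```bash
python3 - <<'E'
from h import *
st(); f=grab('wrist','w13.png'); f=grab('top','t13.png'); f2=grab('side','s13.png')
c=f2['pixels'];c=cv2.cvtColor(cv2.resize(c[140:300,190:350],None,fx=3.7,fy=3.7,interpolation=cv2.INTER_CUBIC),cv2.COLOR_RGB2BGR);cv2.imwrite('pics/s13c.png',c)
E
```

```text
t 33.9 p [0.4332 0.3076 0.2226] y [ 0.    -0.001 -1.   ] z [ 0.333 -0.943  0.001] F [-0.5  0.2 -0.1] w 0.0801 q7 [-0.32  0.29 -0.5   1.88  0.16  1.01 -2.12]
```

View pics/w13.png

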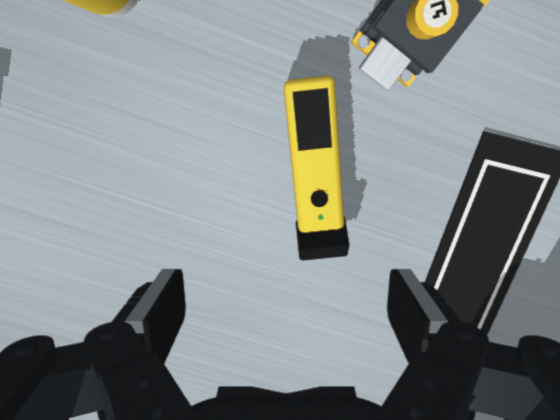

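View pics/s13c.png

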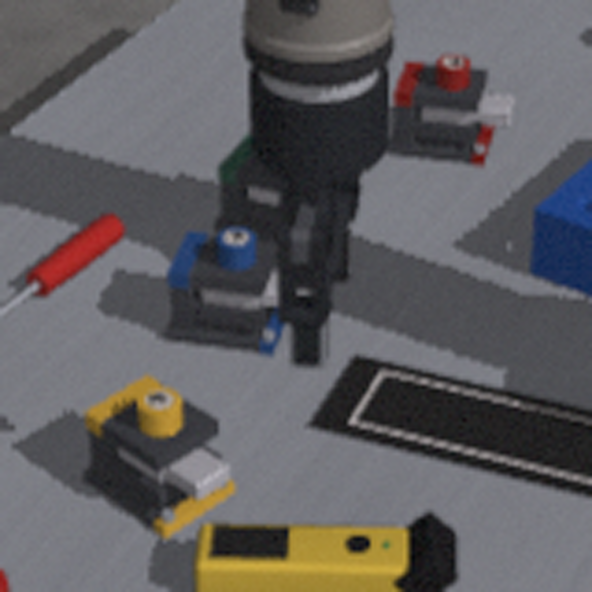

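View pics/t13.png

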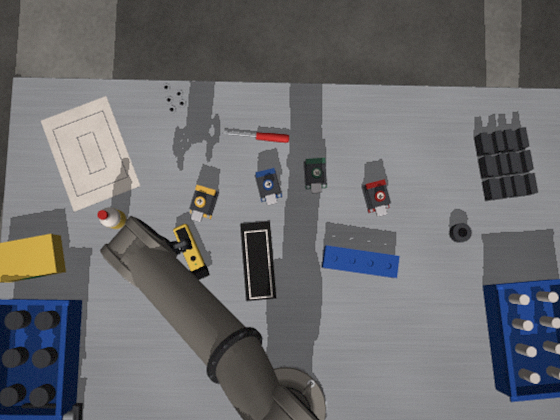

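```bash
python3 - <<'E'
from h import *
f=grab('wrist'); hsv=cv2.cvtColor(f['pixels'],cv2.COLOR_RGB2HSV); H,S,V=[hsv[...,i].astype(int) for i in range(3)]
m=((H>18)&(H<32)&(S>120)&(V>190)).astype(np.uint8); m[:60]=0; m[:,:260]=0; m[:,355:]=0
m=cv2.morphologyEx(m,cv2.MORPH_CLOSE,np.ones((15,15)))
cn,_=cv2.findContours(m,cv2.RETR_EXTERNAL,cv2.CHAIN_APPROX_NONE);c=max(cn,key=cv2.contourArea)
W=np.array([onz(f,*p[0],.036)[:2] for p in c],np.float32)
rc=cv2.minAreaRect(W*1000);print(rc); print(cv2.boxPoints(rc).round(1))
# pins by side/top two-view: vertical check
ft=grab('top');fs=grab('side')
from itertools import product
def tag(f,P,s=6):
    u,v=proj(f,P).round().astype(int); im=f['pixels'][v-s:v+s+1,u-s:u+s+1].astype(int)
    hs=cv2.cvtColor(im.astype(np.uint8),cv2.COLOR_RGB2HSV); w=((hs[...,1]<70)&(hs[...,2]>110)).astype(np.uint8)
    n,l,st_,ce=cv2.connectedComponentsWithStats(w)
    if n<2: return None
    i=min(range(1,n),key=lambda i:np.linalg.norm(ce[i]-s)-.1*st_[i][4]); return ce[i]+[u-s,v-s],st_[i][4],proj(f,P)
for n,P in dict(red=(.6132,-.263),yellow=(.5872,.2538),green=(.678,-.0792),blue=(.641,.0602)).items():
    a=tag(ft,[*P,.082]);b=tag(fs,[*P,.082]);print(n,a,b)
    if a and b:
        p,d=ray(ft,*a[0]);q,e=ray(fs,*b[0]); A=np.array([d,-e]).T; s=np.linalg.lstsq(A,q-p,rcond=None)[0]; print((p+d*s[0]).round(4),(q+e*s[1]).round(4))
E
```

```text
((457.2945861816406, 290.9134521484375), (132.90213012695312, 40.323909759521484), 25.528627395629883)
[[388.6 280.5]
 [406.  244.1]
 [525.9 301.4]
 [508.6 337.7]]
red (array([379.82758621, 195.27586207]), np.int32(29), array([380.34793549, 195.87823275])) (array([311.06493506, 153.54545455]), np.int32(77), array([311.4764718 , 156.72109876]))
[ 0.6129 -0.259   0.0954] [ 0.6131 -0.2589  0.0954]
yellow (array([199.33333333, 201.48148148]), np.int32(27), array([199.74916658, 201.86601112])) (array([232.89473684, 248.        ]), np.int32(19), array([232.10676356, 248.0851347 ]))
[0.5881 0.2548 0.0833] [0.5851 0.2534 0.0827]
green (array([315.38461538, 171.84615385]), np.int32(13), array([316.66261336, 172.54809952])) None
blue (array([267.67567568, 184.05405405]), np.int32(37), array([268.03348094, 184.39641595])) (array([252.95238095, 203.71428571]), np.int32(21), array([252.80610889, 204.16609012]))
[0.6416 0.0612 0.0842] [0.6403 0.0605 0.0839]
```

Call:
send_rows(rows="0.0165 -0.006 0 0 0 0.053; 0.0166 -0.0064 -0.02 0 0 0.053; 0 0 -0.045 0 0 0; 0 0 -0.045 0 0 0; 0 0 -0.045 0 0 0; 0 0 -0.035 0 0 0; 0 0 -0.012 0 0 0; 0 0 0 0 0 0; 0 0 0 0 0 0; 0 0 0 0 0 0", grip=0.08)

```text
clock: 35.2
tcp_pos: [0.4671, 0.2971, 0.0228]
orientation: [-0.443, 1.974, -1.972]
contact_force: [0.1, 0.7, -0.7]
grip_width: 0.0803
```

```bash
python3 - <<'E'
from h import *
st(); f=grab('wrist','w14.png')
E
```

```text
t 35.2 p [0.4671 0.2971 0.0228] y [ 0.003  0.002 -1.   ] z [ 0.431 -0.902 -0.   ] F [ 0.1  0.7 -0.7] w 0.0803 q7 [-0.37  0.6  -0.39  1.98  0.37  0.64 -2.13]
```

View pics/w14.png

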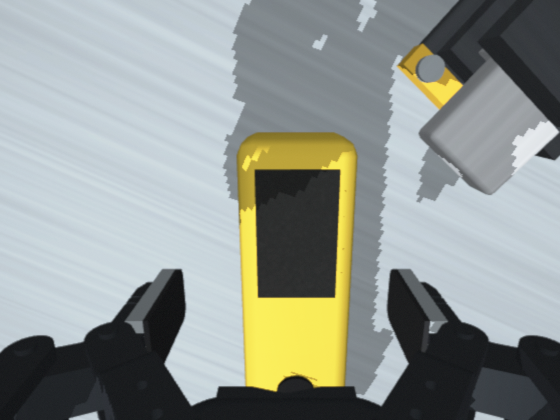

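Call:
send_rows(rows="0.001 -0.0025 -0.008 0 0 0; 0 0 -0.007 0 0 0; 0 0 0 0 0 0; 0 0 0 0 0 0; 0 0 0 0 0 0")

```text
clock: 35.75
tcp_pos: [0.4667, 0.2938, 0.0058]
orientation: [-0.448, 1.974, -1.974]
contact_force: [0.6, -0.1, -0.2]
grip_width: 0.0799
```

Call:
send_rows(rows="0 0 0 0 0 0; 0 0 0 0 0 0; 0 0 0 0 0 0; 0 0 0 0 0 0; 0 0 0 0 0 0; 0 0 0 0 0 0; 0 0 0 0 0 0", grip=0.03, grip_force=70)

```text
clock: 36.45
tcp_pos: [0.467, 0.2939, 0.0062]
orientation: [-0.447, 1.974, -1.974]
contact_force: [-0.1, 0.1, 4.9]
grip_width: 0.043
```

```bash
python3 - <<'E'
from h import *
st(); f=grab('wrist','w15.png'); f=grab('top','t15.png')
E
```

```text
t 36.45 p [0.467  0.2939 0.0062] y [ 0.001  0.    -1.   ] z [ 0.431 -0.902  0.   ] F [-0.1  0.1  4.9] w 0.043 q7 [-0.38  0.62 -0.38  1.98  0.39  0.61 -2.14]
```

View pics/w15.png

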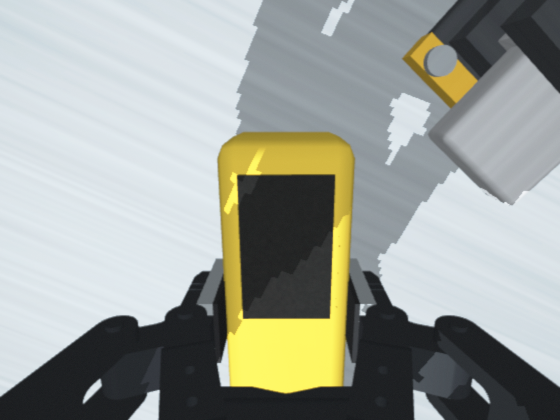

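```bash
python3 - <<'E'
from h import *
o,M=st(); f=grab('wrist')
for v,z in ((133,.030),(133,.026),(133,.033)):
    P=onz(f,286,v,z); print(z,(M.T@(P-o['tcp_pos'])).round(4))
# screen patch edges top z .036
for v in (175,319): print((M.T@(onz(f,287,v,.036)-o['tcp_pos'])).round(4))
E
```

```text
t 36.55 p [0.467  0.2938 0.0062] y [ 0.001  0.    -1.   ] z [ 0.431 -0.902  0.   ] F [-0.  -0.8  5.8] w 0.043 q7 [-0.38  0.62 -0.38  1.98  0.39  0.61 -2.14]
0.03 [-0.0618 -0.0237 -0.0014]
0.026 [-0.0614 -0.0197 -0.0014]
0.033 [-0.0621 -0.0267 -0.0014]
[-0.0497 -0.0297 -0.0011]
[ 0.0012 -0.0298 -0.001 ]
```

Call:
send_rows(rows="0 0 0.01 0 0 0; 0 0 0.03 0 0 0; 0 0 0.045 0 0 0; 0 0 0.045 0 0 0; 0 0 0.045 0 0 0; 0 0 0.025 0 0 0; 0 0 0 0 0 0; 0 0 0 0 0 0")

```text
clock: 37.4
tcp_pos: [0.4663, 0.2931, 0.2055]
orientation: [-0.448, 1.974, -1.975]
contact_force: [-0.1, 0.7, -2.6]
grip_width: 0.0431
```

```bash
python3 - <<'E'
from h import *
st(); f=grab('wrist','w16.png');f=grab('side','s16.png')
E
```

```text
t 37.4 p [0.4663 0.2931 0.2055] y [-0.    -0.001 -1.   ] z [ 0.431 -0.902  0.   ] F [-0.1  0.7 -2.6] w 0.0431 q7 [-0.27  0.35 -0.5   1.85  0.2   0.99 -1.98]
```

View pics/s16.png

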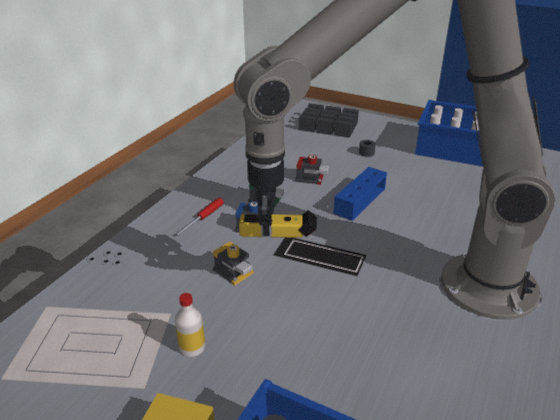

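View pics/w16.png

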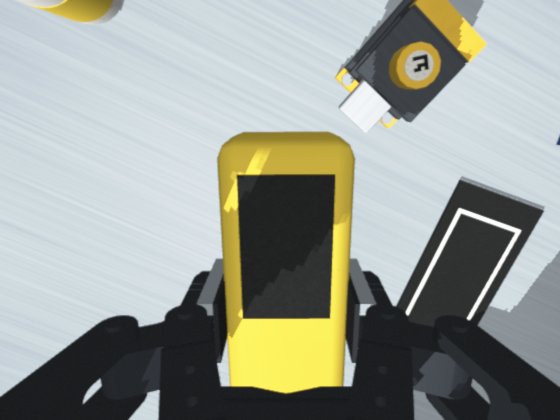

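Held level (view unchanged from before the lift). Now over to red at height.

Call:
send_rows(rows="0.011 -0.019 0 0 0 -0.0246; 0.022 -0.0386 0 0 0 -0.0246; 0.022 -0.0386 0 0 0 -0.0246; 0.022 -0.0386 0 0 0 -0.0246; 0.022 -0.0386 0 0 0 -0.0246; 0.022 -0.0386 0 0 0 -0.0246; 0.022 -0.0386 0 0 0 -0.0246; 0.022 -0.0386 0 0 0 -0.0246; 0.022 -0.0386 0 0 0 -0.0246; 0.022 -0.0386 0 0 0 -0.0246; 0.022 -0.0386 0 0 0 -0.0246; 0.022 -0.0386 0 0 0 -0.0246; 0.022 -0.0386 0 0 0 -0.0246; 0.022 -0.0386 0 0 0 -0.0246; 0.011 -0.019 0 0 0 0; 0 0 0 0 0 0; 0 0 0 0 0 0; 0 0 0 0 0 0")

```text
clock: 39.3
tcp_pos: [0.7741, -0.2444, 0.2046]
orientation: [-0.114, 2.171, -2.168]
contact_force: [-0.6, 0.8, -2.0]
grip_width: 0.0427
```

```bash
cat >> h.py <<'E'
def aim(name):
    T=dict(red=(.6132,-.263,.082),yellow=(.5872,.2538,.082),green=(.678,-.0792,.082),blue=(.641,.0602,.082))[name]
    o,M=st(); p=np.array(o['tcp_pos']); eye=p+M[:,0]*.097-M[:,1]*.0098; los=(M[:,0]+M[:,1])/2**.5
    v=np.array(T)-eye; d=v@los; print('range',d.round(4),'off',np.linalg.norm(v-d*los).round(4),'need shift',(np.array(T)-.09*los-eye).round(4),'jaw az',np.degrees(np.arctan2(M[1,2],M[0,2])).round(2))
E
python3 - <<'E'
from h import *
aim('red'); f=grab('wrist','w17.png')
E
```

```text
t 39.3 p [ 0.7741 -0.2444  0.2046] y [-0.002  0.002 -1.   ] z [ 0.103 -0.995 -0.002] F [-0.6  0.8 -2. ] w 0.0427 q7 [ 0.35  0.75 -0.22  1.16  0.15  1.25 -1.33]
range 0.1396 off 0.0481 need shift [-0.001  -0.0021 -0.069 ] jaw az -84.1
```

View pics/w17.png

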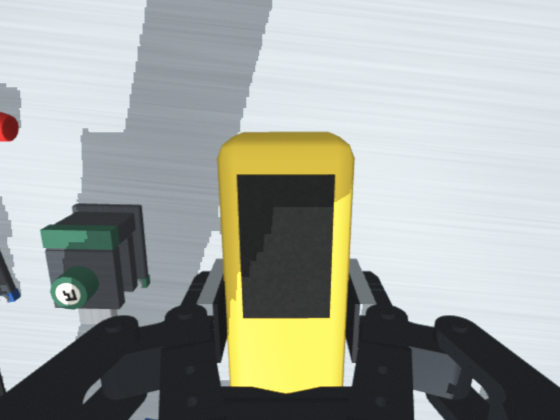

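Call:
send_rows(rows="-0.001 -0.002 -0.02 0 0 0; 0 0 -0.025 0 0 0; 0 0 -0.017 0 0 0; 0 0 -0.007 0 0 0; 0 0 0 0 0 0; 0 0 0 0 0 0; 0 0 0 0 0 0; 0 0 0 0 0 0")

```text
clock: 40.15
tcp_pos: [0.7744, -0.2483, 0.1382]
orientation: [-0.108, 2.168, -2.169]
contact_force: [-0.8, 0.4, -2.6]
grip_width: 0.0431
```

```bash
python3 - <<'E'
from h import *
aim('red'); f=grab('side')
c=f['pixels'];c=cv2.cvtColor(cv2.resize(c[80:240,190:370],None,fx=3.7,fy=3.7,interpolation=cv2.INTER_CUBIC),cv2.COLOR_RGB2BGR);cv2.imwrite('pics/s18c.png',c)
E
```

```text
t 40.15 p [ 0.7744 -0.2483  0.1382] y [ 0.002 -0.001 -1.   ] z [ 0.101 -0.995  0.001] F [-0.8  0.4 -2.6] w 0.0431 q7 [ 0.35  0.8  -0.21  1.22  0.17  1.14 -1.34]
range 0.0924 off 0.0018 need shift [-0.0015  0.0016 -0.002 ] jaw az -84.2
```

View pics/s18c.png

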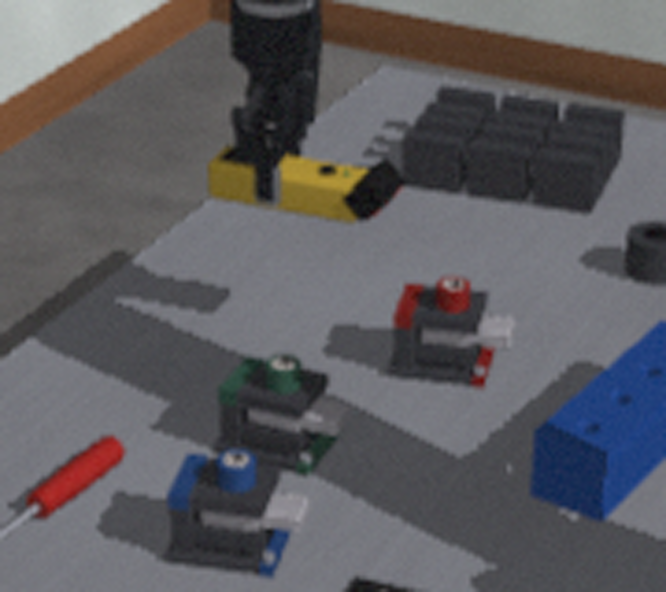

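Call:
send_rows(rows="-0.001 0.001 -0.002 0 0 0; 0 0 0 0 0 0; 0 0 0 0 0 0; 0 0 0 0 0 0; 0 0 0 0 0 0; 0 0 0 0 0 0; 0 0 0 0 0 0; 0 0 0 0 0 0; 0 0 0 0 0 0; 0 0 0 0 0 0; 0 0 0 0 0 0; 0 0 0 0 0 0; 0 0 0 0 0 0; 0 0 0 0 0 0; 0 0 0 0 0 0; 0 0 0 0 0 0; 0 0 0 0 0 0; 0 0 0 0 0 0; 0 0 0 0 0 0; 0 0 0 0 0 0")

```text
clock: 42.2
tcp_pos: [0.7727, -0.2471, 0.1348]
orientation: [-0.11, 2.169, -2.169]
contact_force: [-0.1, 0.3, -3.5]
grip_width: 0.0426
```

Call:
send_rows(rows="0 0 0 0 0 0; 0 0 0 0 0 0; 0 0 0 0 0 0; 0 0 0 0 0 0; 0 0 0 0 0 0; 0 0 0 0 0 0; 0 0 0 0 0 0; 0 0 0 0 0 0; 0 0 0 0 0 0; 0 0 0 0 0 0; 0 0 0 0 0 0; 0 0 0 0 0 0")

```text
clock: 43.4
tcp_pos: [0.7727, -0.2471, 0.1348]
orientation: [-0.11, 2.169, -2.169]
contact_force: [0.3, 0.3, -2.2]
grip_width: 0.0432
```

```bash
python3 - <<'E'
from h import *
aim('red'); aim('yellow')
E
```

```text
t 43.4 p [ 0.7727 -0.2471  0.1348] y [ 0.  0. -1.] z [ 0.101 -0.995 -0.   ] F [ 0.3  0.3 -2.2] w 0.0432 q7 [ 0.35  0.8  -0.21  1.22  0.17  1.14 -1.34]
range 0.089 off 0.0006 need shift [0.0003 0.0004 0.0011] jaw az -84.19
t 43.4 p [ 0.7727 -0.2471  0.1348] y [ 0.  0. -1.] z [ 0.101 -0.995 -0.   ] F [ 0.3  0.3 -2.2] w 0.0432 q7 [ 0.35  0.8  -0.21  1.22  0.17  1.14 -1.34]
range 0.0704 off 0.5174 need shift [-0.0257  0.5172  0.0011] jaw az -84.19
```

Call:
send_rows(rows="0 0 0.025 0 0 0; 0 0 0.03 0 0 0; 0 0 0.015 0 0 0; -0.001 0.021 0 0 0 0; -0.0021 0.0431 0 0 0 0; -0.0021 0.0431 0 0 0 0; -0.0021 0.0431 0 0 0 0; -0.0021 0.0431 0 0 0 0; -0.0021 0.0431 0 0 0 0; -0.0021 0.0431 0 0 0 0; -0.0021 0.0431 0 0 0 0; -0.0021 0.0431 0 0 0 0; -0.0021 0.0431 0 0 0 0; -0.0021 0.0431 0 0 0 0; -0.0021 0.0431 0 0 0 0; -0.0015 0.022 0 0 0 0; 0 0 0 0 0 0; 0 0 0 0 0 0; 0 0 0 0 0 0")

```text
clock: 45.3
tcp_pos: [0.7475, 0.2676, 0.2043]
orientation: [-0.108, 2.168, -2.173]
contact_force: [0.5, -0.2, -1.6]
grip_width: 0.0427
```

```bash
python3 - <<'E'
from h import *
aim('yellow')
E
```

```text
t 45.3 p [0.7475 0.2676 0.2043] y [-0.    -0.002 -1.   ] z [ 0.099 -0.995  0.002] F [ 0.5 -0.2 -1.6] w 0.0427 q7 [-0.28  0.72 -0.26  1.22  0.19  1.23 -2.01]
range 0.1386 off 0.0483 need shift [-0.0005  0.0022 -0.0685] jaw az -84.32
```

Call:
send_rows(rows="0 0.0015 -0.02 0 0 0; 0 0 -0.025 0 0 0; 0 0 -0.017 0 0 0; 0 0 -0.007 0 0 0; 0 0 0 0 0 0; 0 0 0 0 0 0; 0 0 0 0 0 0; 0 0 0 0 0 0; 0 0 0 0 0 0")

```text
clock: 46.2
tcp_pos: [0.7474, 0.2716, 0.1366]
orientation: [-0.109, 2.169, -2.168]
contact_force: [0.6, 0.5, -2.4]
grip_width: 0.0427
```

```bash
python3 - <<'E'
from h import *
aim('yellow')
f=grab('side')
c=f['pixels'];c=cv2.cvtColor(cv2.resize(c[150:310,130:310],None,fx=3.7,fy=3.7,interpolation=cv2.INTER_CUBIC),cv2.COLOR_RGB2BGR);cv2.imwrite('pics/s19c.png',c)
E
```

```text
t 46.2 p [0.7474 0.2716 0.1366] y [ 0.001  0.    -1.   ] z [ 0.101 -0.995 -0.   ] F [ 0.6  0.5 -2.4] w 0.0427 q7 [-0.28  0.77 -0.26  1.27  0.2   1.12 -2.03]
range 0.0909 off 0.0015 need shift [-0.0005 -0.0016 -0.0006] jaw az -84.19
```

View pics/s19c.png

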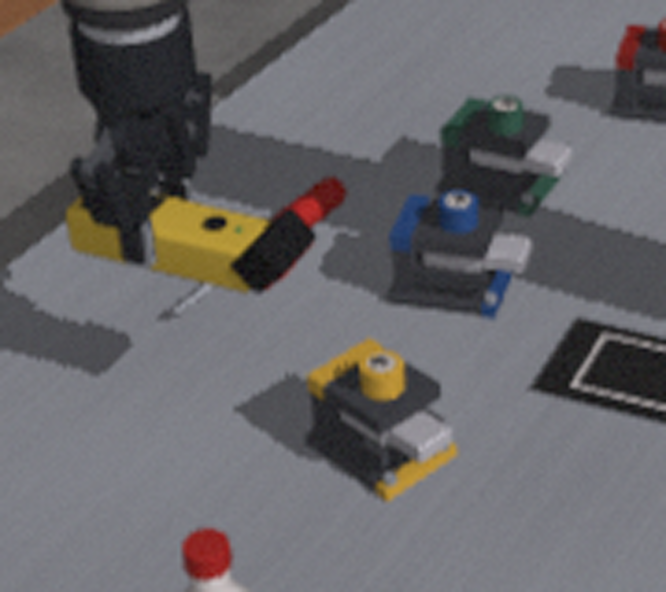

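Call:
send_rows(rows="0 -0.001 0 0 0 0; 0 0 0 0 0 0; 0 0 0 0 0 0; 0 0 0 0 0 0; 0 0 0 0 0 0; 0 0 0 0 0 0; 0 0 0 0 0 0; 0 0 0 0 0 0; 0 0 0 0 0 0; 0 0 0 0 0 0; 0 0 0 0 0 0; 0 0 0 0 0 0; 0 0 0 0 0 0; 0 0 0 0 0 0; 0 0 0 0 0 0; 0 0 0 0 0 0; 0 0 0 0 0 0; 0 0 0 0 0 0; 0 0 0 0 0 0; 0 0 0 0 0 0")

```text
clock: 48.25
tcp_pos: [0.7471, 0.2704, 0.1358]
orientation: [-0.11, 2.169, -2.169]
contact_force: [-0.2, 0.8, -2.6]
grip_width: 0.0432
```

Call:
send_rows(rows="0 0 0 0 0 0; 0 0 0 0 0 0; 0 0 0 0 0 0; 0 0 0 0 0 0; 0 0 0 0 0 0; 0 0 0 0 0 0; 0 0 0 0 0 0; 0 0 0 0 0 0; 0 0 0 0 0 0; 0 0 0 0 0 0; 0 0 0 0 0 0; 0 0 0 0 0 0")

```text
clock: 49.45
tcp_pos: [0.7471, 0.2704, 0.1358]
orientation: [-0.11, 2.169, -2.169]
contact_force: [0.2, 0.9, -3.1]
grip_width: 0.0432
```

```bash
python3 - <<'E'
from h import *
aim('yellow'); aim('green')
E
```

```text
t 49.45 p [0.7471 0.2704 0.1358] y [ 0. -0. -1.] z [ 0.101 -0.995  0.   ] F [ 0.2  0.9 -3.1] w 0.0432 q7 [-0.28  0.77 -0.26  1.28  0.2   1.12 -2.02]
range 0.0901 off 0.0004 need shift [-0.0001 -0.0004  0.    ] jaw az -84.19
t 49.45 p [0.7471 0.2704 0.1358] y [ 0. -0. -1.] z [ 0.101 -0.995  0.   ] F [ 0.2  0.9 -3.1] w 0.0432 q7 [-0.28  0.77 -0.26  1.28  0.2   1.12 -2.02]
range 0.0501 off 0.3432 need shift [ 0.0907 -0.3334  0.    ] jaw az -84.19
```

Call:
send_rows(rows="0 0 0.025 0 0 0; 0 0 0.03 0 0 0; 0 0 0.015 0 0 0; 0.0057 -0.0208 0 0 0 0; 0.0113 -0.0417 0 0 0 0; 0.0113 -0.0417 0 0 0 0; 0.0113 -0.0417 0 0 0 0; 0.0113 -0.0417 0 0 0 0; 0.0113 -0.0417 0 0 0 0; 0.0113 -0.0417 0 0 0 0; 0.0113 -0.0417 0 0 0 0; 0.0057 -0.0208 0 0 0 0; 0 0 0 0 0 0; 0 0 -0.02 0 0 0; 0 0 -0.025 0 0 0; 0 0 -0.017 0 0 0; 0 0 -0.008 0 0 0; 0 0 0 0 0 0; 0 0 0 0 0 0; 0 0 0 0 0 0")

```text
clock: 51.45
tcp_pos: [0.8386, -0.063, 0.1376]
orientation: [-0.107, 2.168, -2.168]
contact_force: [0.1, -0.6, -2.4]
grip_width: 0.0432
```

```bash
python3 - <<'E'
from h import *
aim('green')
E
```

```text
t 51.45 p [ 0.8386 -0.063   0.1376] y [ 0.003  0.    -1.   ] z [ 0.101 -0.995  0.   ] F [ 0.1 -0.6 -2.4] w 0.0432 q7 [ 0.12  0.85 -0.23  1.12  0.18  1.19 -1.57]
range 0.0916 off 0.0003 need shift [-0.0009  0.     -0.0013] jaw az -84.19
```

Call:
send_rows(rows="0 0 0 0 0 0; 0 0 0 0 0 0; 0 0 0 0 0 0; 0 0 0 0 0 0; 0 0 0 0 0 0; 0 0 0 0 0 0; 0 0 0 0 0 0; 0 0 0 0 0 0; 0 0 0 0 0 0; 0 0 0 0 0 0; 0 0 0 0 0 0; 0 0 0 0 0 0; 0 0 0 0 0 0; 0 0 0 0 0 0; 0 0 0 0 0 0; 0 0 0 0 0 0; 0 0 0 0 0 0; 0 0 0 0 0 0; 0 0 0 0 0 0; 0 0 0 0 0 0")

```text
clock: 53.45
tcp_pos: [0.8376, -0.0631, 0.1358]
orientation: [-0.11, 2.169, -2.169]
contact_force: [-0.5, -0.8, -2.4]
grip_width: 0.0431
```

Call:
send_rows(rows="0 0 0 0 0 0; 0 0 0 0 0 0; 0 0 0 0 0 0; 0 0 0 0 0 0; 0 0 0 0 0 0; 0 0 0 0 0 0; 0 0 0 0 0 0; 0 0 0 0 0 0; 0 0 0 0 0 0; 0 0 0 0 0 0; 0 0 0 0 0 0; 0 0 0 0 0 0")

```text
clock: 54.65
tcp_pos: [0.8376, -0.063, 0.1358]
orientation: [-0.11, 2.169, -2.169]
contact_force: [-0.2, 0.0, -2.9]
grip_width: 0.0434
```

```bash
python3 - <<'E'
from h import *
aim('green');aim('blue')
E
```

```text
t 54.65 p [ 0.8376 -0.063   0.1358] y [-0.  0. -1.] z [ 0.101 -0.995 -0.   ] F [-0.2  0.  -2.9] w 0.0434 q7 [ 0.12  0.85 -0.23  1.12  0.18  1.19 -1.57]
range 0.0898 off 0.0001 need shift [0.0002 0.0001 0.    ] jaw az -84.19
t 54.65 p [ 0.8376 -0.063   0.1358] y [-0.  0. -1.] z [ 0.101 -0.995 -0.   ] F [-0.2  0.  -2.9] w 0.0434 q7 [ 0.12  0.85 -0.23  1.12  0.18  1.19 -1.57]
range 0.1059 off 0.1434 need shift [-0.0368  0.1395  0.    ] jaw az -84.19
```

Call:
send_rows(rows="0 0 0.025 0 0 0; 0 0 0.03 0 0 0; 0 0 0.015 0 0 0; -0.0068 0.0255 0 0 0 0; -0.01 0.038 0 0 0 0; -0.01 0.038 0 0 0 0; -0.01 0.038 0 0 0 0; 0 0 0 0 0 0; 0 0 -0.02 0 0 0; 0 0 -0.025 0 0 0; 0 0 -0.017 0 0 0; 0 0 -0.008 0 0 0; 0 0 0 0 0 0; 0 0 0 0 0 0; 0 0 0 0 0 0; 0 0 0 0 0 0")

```text
clock: 56.25
tcp_pos: [0.8015, 0.0765, 0.1372]
orientation: [-0.108, 2.169, -2.168]
contact_force: [-0.0, -1.0, -2.6]
grip_width: 0.0428
```

```bash
python3 - <<'E'
from h import *
aim('blue')
E
```

```text
t 56.25 p [0.8015 0.0765 0.1372] y [ 0.002  0.    -1.   ] z [ 0.101 -0.995 -0.   ] F [-0.  -1.  -2.6] w 0.0428 q7 [-0.04  0.79 -0.24  1.24  0.19  1.13 -1.76]
range 0.0913 off 0.0002 need shift [-0.0008 -0.0001 -0.001 ] jaw az -84.2
```

Call:
send_rows(rows="0 0 0 0 0 0; 0 0 0 0 0 0; 0 0 0 0 0 0; 0 0 0 0 0 0; 0 0 0 0 0 0; 0 0 0 0 0 0; 0 0 0 0 0 0; 0 0 0 0 0 0; 0 0 0 0 0 0; 0 0 0 0 0 0; 0 0 0 0 0 0; 0 0 0 0 0 0; 0 0 0 0 0 0; 0 0 0 0 0 0; 0 0 0 0 0 0; 0 0 0 0 0 0; 0 0 0 0 0 0; 0 0 0 0 0 0; 0 0 0 0 0 0; 0 0 0 0 0 0")

```text
clock: 58.25
tcp_pos: [0.8008, 0.0764, 0.1358]
orientation: [-0.11, 2.169, -2.169]
contact_force: [0.2, -0.3, -2.8]
grip_width: 0.0427
```

Call:
send_rows(rows="0 0 0 0 0 0; 0 0 0 0 0 0; 0 0 0 0 0 0; 0 0 0 0 0 0; 0 0 0 0 0 0; 0 0 0 0 0 0; 0 0 0 0 0 0; 0 0 0 0 0 0; 0 0 0 0 0 0; 0 0 0 0 0 0; 0 0 0 0 0 0; 0 0 0 0 0 0")

```text
clock: 59.45
tcp_pos: [0.8008, 0.0764, 0.1358]
orientation: [-0.11, 2.169, -2.169]
contact_force: [-0.1, -0.0, -1.9]
grip_width: 0.0427
```

Call:
send_rows(rows="0 0 0.025 0 0 0; 0 0 0.035 0 0 0; 0 0 0.02 0 0 0; -0.02 0.01 0 0 0 0; -0.0375 0.0192 0 0 0 0; -0.0375 0.0192 0 0 0 0; -0.0375 0.0192 0 0 0 0; -0.0375 0.0192 0 0 0 0; -0.0375 0.0192 0 0 0 0; -0.0375 0.0192 0 0 0 0; -0.0375 0.0192 0 0 0 0; -0.018 0.009 0 0 0 0; 0 0 0 0 0 0; 0 0 0 0 0 0; 0 0 0 0 0 0")

```text
clock: 60.95
tcp_pos: [0.5017, 0.2288, 0.216]
orientation: [-0.107, 2.17, -2.17]
contact_force: [0.2, -0.2, -2.8]
grip_width: 0.0428
```

```bash
python3 - <<'E'
from h import *
st(); grab('wrist','w20.png'); grab('top','t20.png')
E
```

```text
t 60.95 p [0.5017 0.2288 0.216 ] y [ 0.001 -0.    -1.   ] z [ 0.099 -0.995  0.   ] F [ 0.2 -0.2 -2.8] w 0.0428 q7 [-0.24  0.32 -0.36  1.85  0.13  1.   -2.13]
```

View pics/w20.png

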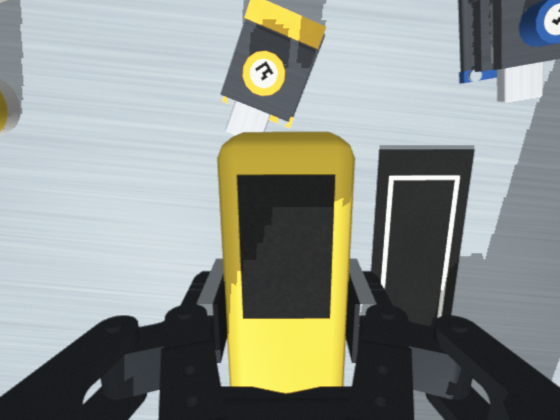

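```bash
python3 - <<'E'
from h import *
f=grab('wrist'); im=f['pixels']; g=cv2.cvtColor(im,cv2.COLOR_RGB2GRAY).astype(int)
# side edges by rows, far edge by columns
L=[];Rr=[];T=[]
for v in range(165,240,5):
    row=g[v]; d=np.diff(row); 
    L.append((np.argmin(d[362:395])+362+.5,v)); Rr.append((np.argmax(d[452:485])+452+.5,v))
for u in range(395,460,5):
    T.append((u,np.argmin(np.diff(g[135:170,u]))+135+.5))
w=lambda A:np.array([onz(f,*p,.003)[:2] for p in A])
for n,A in (('L',L),('R',Rr),('T',T)):
    W=w(A); vx,vy,x,y=cv2.fitLine(W.astype(np.float32),cv2.DIST_HUBER,0,.001,.001).ravel(); print(n,A[0],A[-1],W[0].round(4),W[-1].round(4),'az',np.degrees(np.arctan2(vy,vx)).round(2))
# predicted corners from the top view
for P in [(0.5356,.1439),(.5443,.0547)]: print(proj(f,[*P,.003]))
print(g[140:160,425])
E
```

```text
L (np.float64(377.5), 165) (np.float64(388.5), 235) [0.5174 0.1433] [0.4475 0.1201] az 13.52
R (np.float64(471.5), 165) (np.float64(462.5), 235) [0.5263 0.0536] [0.4549 0.0453] az 11.68
T (395, np.float64(148.5)) (455, np.float64(144.5)) [0.5346 0.1295] [0.5439 0.0738] az -82.03
[380.16793123 145.93372086]
[474.95688419 146.09028711]
[211 208 205 206 203 159 137 132 111  67  46  46  46  47  47  47  47  46
  46  48]
```

```bash
python3 - <<'E'
from h import *
f=grab('wrist'); g=cv2.cvtColor(f['pixels'],cv2.COLOR_RGB2GRAY).astype(float)
L=[];Rr=[]
def cross(row,a,b,t=100):
    rng=range(a,b) if a<b else range(a,b,-1)
    for u in rng:
        if row[u]<t:
            s=1 if a<b else -1; p=row[u-s]; return u-s+s*(p-t)/(p-row[u])
for v in range(156,245,4):
    a=cross(g[v],365,400); b=cross(g[v],484,440); 
    if a: L.append((a,v))
    if b: Rr.append((b,v))
for n,A in (('L',L),('R',Rr)):
    W=np.array([onz(f,*p,.003)[:2] for p in A]); vx,vy,x,y=cv2.fitLine(W.astype(np.float32),cv2.DIST_HUBER,0,.001,.001).ravel()
    print(n,np.round(A[0],1),np.round(A[-1],1),'at x=.4253 y',(y+vy/vx*(.4253-x)).round(4),'at .53',(y+vy/vx*(.53-x)).round(4),'az',np.degrees(np.arctan(vy/vx)).round(2))
print('top-view edges at .4253:', .12+(.1439-.12)*(.4253-.3067)/(.5356-.3067), .0322+(.0547-.0322)*(.4253-.3148)/(.5443-.3148))
E
```

```text
L [379. 156.] [372.9 244. ] at x=.4253 y 0.133 at .53 0.144 az 6.0
R [473.3 156. ] [460.5 244. ] at x=.4253 y 0.0431 at .53 0.0537 az 5.8
top-view edges at .4253: 0.1323833114897335 0.04303333333333333
```

Call:
send_rows(rows="-0.0168 -0.035 0 0 0 0; -0.0168 -0.035 0 0 0 0; -0.0168 -0.035 0 0 0 0; -0.017 -0.035 0 0 0 0; 0 0 -0.035 0 0 0; 0 0 -0.045 0 0 0; 0 0 -0.045 0 0 0; 0 0 -0.035 0 0 0; 0 0 -0.02 0 0 0; 0 0 0 0 0 0; 0 0 0 0 0 0; 0 0 0 0 0 0; 0 0 0 0 0 0")

```text
clock: 62.45
tcp_pos: [0.4341, 0.0901, 0.0371]
orientation: [-0.107, 2.169, -2.168]
contact_force: [0.1, -0.7, -3.1]
grip_width: 0.043
```

```bash
python3 - <<'E'
from h import *
o,M=st(); print(np.degrees(np.arctan2(M[1,2],M[0,2]))); grab('wrist','w21.png')
E
```

```text
t 62.45 p [0.4341 0.0901 0.0371] y [ 0.003  0.001 -1.   ] z [ 0.101 -0.995 -0.   ] F [ 0.1 -0.7 -3.1] w 0.043 q7 [-0.12  0.43 -0.27  2.23  0.23  0.51 -2.03]
-84.2113987956021
```

View pics/w21.png

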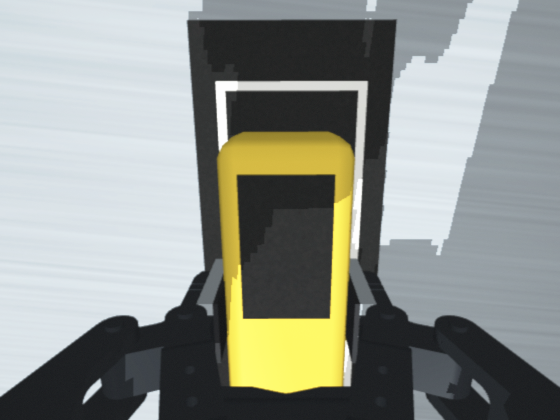

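```bash
python3 - <<'E'
from h import *
f=grab('wrist'); o,M=st(); g=cv2.cvtColor(f['pixels'],cv2.COLOR_RGB2GRAY).astype(float)
def cross(row,a,b,t=110):
    s=1 if a<b else -1
    for u in range(a,b,s):
        if row[u]<t: p=row[u-s]; return u-s+s*(p-t)/(p-row[u])
for v in (30,35,45,55,65,75):
    a=cross(g[v],175,230); b=cross(g[v],415,360)
    A=M.T@(onz(f,a,v,.003)-o['tcp_pos']);B=M.T@(onz(f,b,v,.003)-o['tcp_pos']); print(v,round(a,1),round(b,1),A.round(4),B.round(4),((A+B)/2)[2].round(4),'w',(B-A)[2].round(4))
hs=cv2.cvtColor(f['pixels'],cv2.COLOR_RGB2HSV)
for v in (170,220,250):
    y=np.where((hs[v,:,0]>15)&(hs[v,:,0]<33)&(hs[v,:,1]>120))[0]; z=o['tcp_pos'][2]-.0062+.03
    A=M.T@(onz(f,y.min()-.5,v,z)-o['tcp_pos']);B=M.T@(onz(f,y.max()+.5,v,z)-o['tcp_pos']); print('scan',y.min(),y.max(),((A+B)/2)[2].round(4),'w',(B-A)[2].round(4))
print('far edge x',(M.T@(onz(f,290,20,.003)-o['tcp_pos'])).round(4))
E
```

```text
t 62.55 p [0.4337 0.09   0.0368] y [ 0.002  0.    -1.   ] z [ 0.101 -0.995 -0.   ] F [-0.5  0.1 -2.2] w 0.0429 q7 [-0.12  0.43 -0.27  2.23  0.23  0.51 -2.03]
30 187.6 395.8 [-0.0996  0.034  -0.0437] [-0.0996  0.034   0.0462] 0.0012 w 0.0899
35 187.8 395.3 [-0.0977  0.034  -0.0438] [-0.0976  0.034   0.0462] 0.0012 w 0.09
45 188.6 394.5 [-0.0937  0.034  -0.0438] [-0.0936  0.034   0.0462] 0.0012 w 0.0899
55 189.4 393.8 [-0.0896  0.034  -0.0437] [-0.0896  0.034   0.0462] 0.0012 w 0.0899
65 190.0 392.8 [-0.0855  0.034  -0.0437] [-0.0854  0.034   0.0461] 0.0012 w 0.0898
75 190.7 392.3 [-0.0813  0.034  -0.0438] [-0.0813  0.034   0.0462] 0.0012 w 0.0899
scan 217 353 -0.0016 w 0.0443
scan 220 350 -0.0016 w 0.0441
scan 222 349 -0.0015 w 0.0441
far edge x [-0.1036  0.034   0.0005]
```

```bash
python3 - <<'E'
from h import *
f=grab('wrist'); o,M=st(); g=cv2.cvtColor(f['pixels'],cv2.COLOR_RGB2GRAY).astype(float)
print(g[10:30,250].astype(int),g[120:145,287].astype(int))
for v in (16,18,20,22): print(v,(M.T@(onz(f,290,v,.003)-o['tcp_pos']))[0].round(4))
for z in (.025,.035): print((M.T@(onz(f,287,132,o['tcp_pos'][2]-.0062+z)-o['tcp_pos']))[0].round(4))
# top view of tail of mat / scanner in same picture
t=grab('top','t22.png')
cv2.imwrite('pics/t22c.png',cv2.cvtColor(cv2.resize(t['pixels'][200:310,210:310],None,fx=5,fy=5,interpolation=cv2.INTER_CUBIC),cv2.COLOR_RGB2BGR))
E
```

```text
t 62.6 p [0.4335 0.0899 0.0366] y [ 0.002  0.    -1.   ] z [ 0.101 -0.995 -0.   ] F [-0.1 -1.2 -2.7] w 0.0429 q7 [-0.12  0.43 -0.27  2.23  0.23  0.51 -2.03]
[148 148 147 148 146 148 148 146 109  61  38  37  36  36  37  37  38  38
  35  37] [ 37  38  38  39  36  38  38  40  38  38  41  64 115 126 128 129 131 132
 132 136 140 144 150 156 162]
16 -0.105
18 -0.1043
20 -0.1035
22 -0.1027
-0.0613
-0.0623
```

View pics/t22c.png

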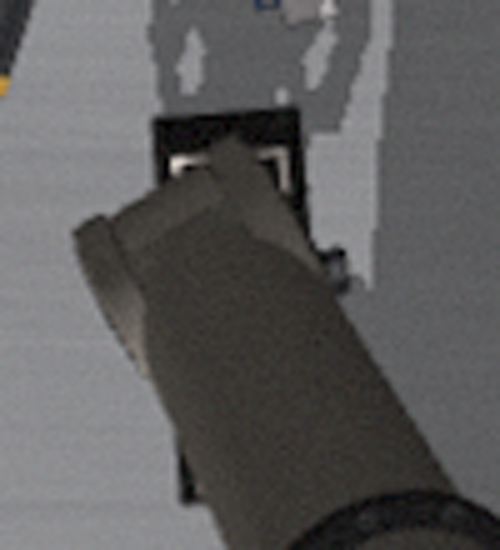

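Call:
send_rows(rows="-0.0012 -0.0026 -0.008 0 0 0; 0 0 -0.008 0 0 0; 0 0 -0.005 0 0 0; 0 0 -0.002 0 0 0; 0 0 0 0 0 0; 0 0 0 0 0 0; 0 0 0 0 0 0")

```text
clock: 63.35
tcp_pos: [0.4319, 0.0873, 0.013]
orientation: [-0.11, 2.169, -2.169]
contact_force: [-0.4, -0.4, -1.8]
grip_width: 0.0433
```

Call:
send_rows(rows="0 0 -0.001 0 0 0; 0 0 -0.001 0 0 0; 0 0 -0.001 0 0 0; 0 0 -0.001 0 0 0; 0 0 0 0 0 0; 0 0 0 0 0 0")

```text
clock: 63.95
tcp_pos: [0.4318, 0.0872, 0.0092]
orientation: [-0.11, 2.169, -2.17]
contact_force: [-1.5, -1.4, 4.3]
grip_width: 0.0432
```

Call:
send_rows(rows="0 0 0 0 0 0; 0 0 0 0 0 0; 0 0 0 0 0 0; 0 0 0 0 0 0; 0 0 0 0 0 0; 0 0 0 0 0 0; 0 0 0.01 0 0 0; 0 0 0.03 0 0 0; 0 0 0.045 0 0 0; 0 0 0.045 0 0 0; 0 0 0.045 0 0 0; 0.03 0.02 0.03 0 0 0; 0.04 0.03 0 0 0 0; 0 0 0 0 0 0; 0 0 0 0 0 0; 0 0 0 0 0 0", grip=0.075)

```text
clock: 65.55
tcp_pos: [0.5006, 0.1365, 0.2136]
orientation: [-0.111, 2.169, -2.171]
contact_force: [0.7, -0.5, -1.0]
grip_width: 0.0752
```

```bash
python3 - <<'E'
from h import *
st(); grab('wrist','w23.png')
E
```

```text
t 65.55 p [0.5006 0.1365 0.2136] y [-0.001 -0.001 -1.   ] z [ 0.101 -0.995  0.001] F [ 0.7 -0.5 -1. ] w 0.0752 q7 [-0.09  0.26 -0.35  1.92  0.11  0.97 -1.96]
```

View pics/w23.png

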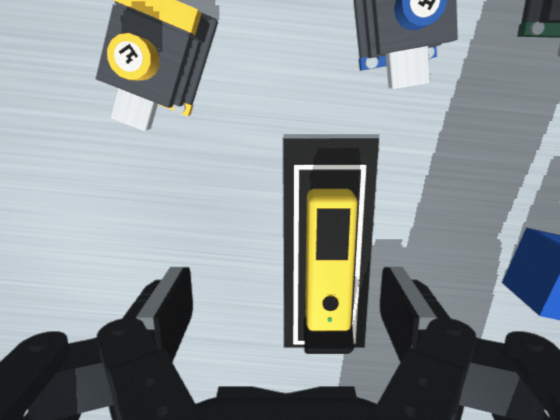

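Call:
send_rows(rows="0 0 0.03 0 0 0; -0.01 -0.042 0 0 0 0; -0.01 -0.042 0 0 0 0; -0.01 -0.042 0 0 0 0; -0.01 -0.042 0 0 0 0; -0.01 -0.042 0 0 0 0; -0.01 -0.042 0 0 0 0; -0.01 -0.042 0 0 0 0; -0.01 -0.042 0 0 0 0; -0.01 -0.042 0 0 0 0; -0.01 -0.042 0 0 0 0; -0.01 -0.042 0 0 0 0; -0.01 -0.042 0 0 0 0; -0.01 -0.042 0 0 0 0; -0.01 -0.042 0 0 0 0; 0 0 0 0 0 0; 0 0 0 0 0 0; 0 0 0 0 0 0")

```text
clock: 67.4
tcp_pos: [0.3618, -0.4492, 0.2436]
orientation: [-0.111, 2.17, -2.167]
contact_force: [-0.2, 0.2, -0.2]
grip_width: 0.0754
```

```bash
python3 - <<'E'
from h import *
st(); t=grab('top','t24.png')
cv2.imwrite('pics/t24c.png',cv2.cvtColor(cv2.resize(t['pixels'][140:310,170:410],None,fx=3.3,fy=3.3,interpolation=cv2.INTER_CUBIC),cv2.COLOR_RGB2BGR))
s=grab('side'); cv2.imwrite('pics/s24c.png',cv2.cvtColor(cv2.resize(s['pixels'][140:300,200:380],None,fx=3.7,fy=3.7,interpolation=cv2.INTER_CUBIC),cv2.COLOR_RGB2BGR))
hsv=cv2.cvtColor(t['pixels'],cv2.COLOR_RGB2HSV);H,S,V=[hsv[...,i].astype(int) for i in range(3)]
m=((H>15)&(H<32)&(S>120)&(V>60)).astype(np.uint8); k=np.zeros_like(m); k[215:310,235:285]=m[215:310,235:285]
k=cv2.morphologyEx(k,cv2.MORPH_CLOSE,np.ones((9,9)));cn,_=cv2.findContours(k,cv2.RETR_EXTERNAL,cv2.CHAIN_APPROX_NONE)
W=np.array([onz(t,*p[0],.036)[:2] for p in max(cn,key=cv2.contourArea)],np.float32)*1000
rc=cv2.minAreaRect(W);print(rc)
E
```

```text
t 67.4 p [ 0.3618 -0.4492  0.2436] y [-0.     0.001 -1.   ] z [ 0.102 -0.995 -0.001] F [-0.2  0.2 -0.2] w 0.0754 q7 [ 0.72  0.3   0.08  1.79 -0.03  1.05 -0.66]
((425.08428955078125, 88.01747131347656), (137.67666625976562, 45.62715148925781), 5.872116565704346)
```

View pics/t24c.png

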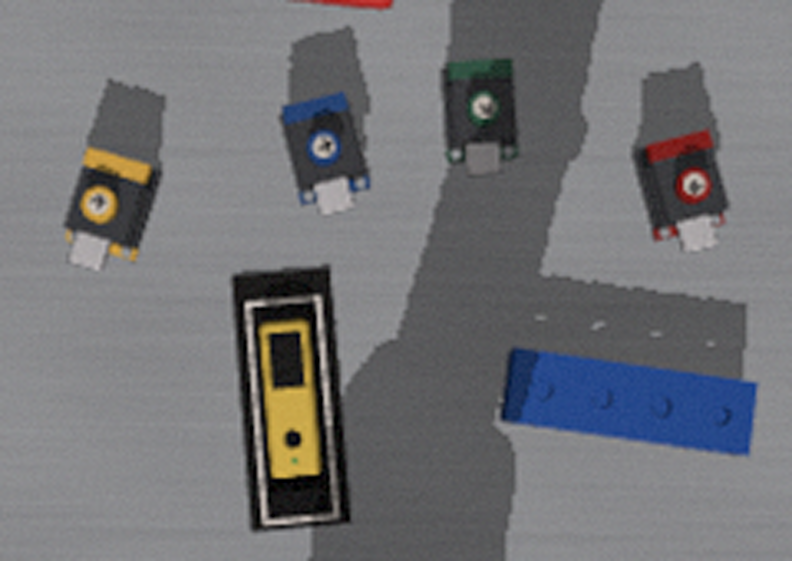

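View pics/s24c.png

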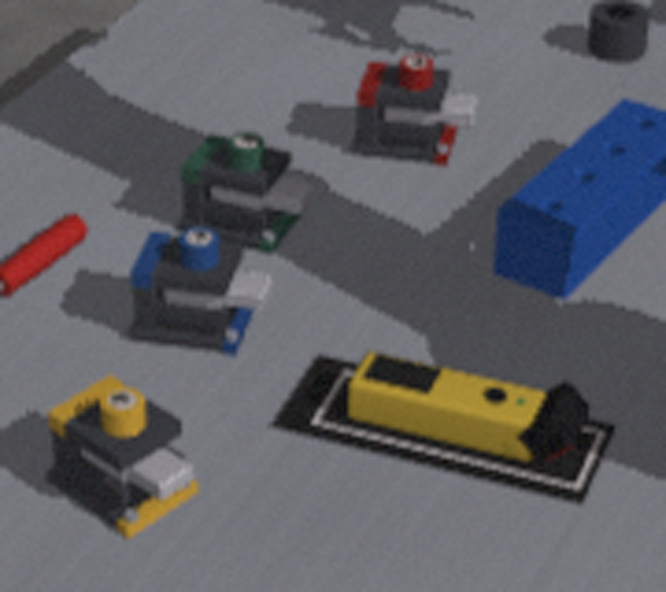

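```bash
python3 - <<'E'
from h import *
ft=grab('top');fs=grab('side')
def tag(f,P,s=7):
    u,v=proj(f,P).round().astype(int); K=6
    b=cv2.resize(cv2.cvtColor(f['pixels'][v-s:v+s+1,u-s:u+s+1],cv2.COLOR_RGB2HSV),None,fx=K,fy=K,interpolation=cv2.INTER_LINEAR)
    sat=f['pixels'][v-s:v+s+1,u-s:u+s+1].astype(float).min(2); sat=cv2.resize(sat,None,fx=K,fy=K,interpolation=cv2.INTER_CUBIC)
    w=cv2.morphologyEx((sat>125).astype(np.uint8),cv2.MORPH_CLOSE,np.ones((13,13)))
    n,l,q,ce=cv2.connectedComponentsWithStats(w)
    L=[i for i in range(1,n) if q[i][4]>200]; i=min(L,key=lambda i:np.linalg.norm(ce[i]-s*K))
    x,y,ww,hh=q[i][:4]; return np.array([x+ww/2,y+hh/2])/K-.5+[u-s,v-s],(ww/K,hh/K)
for n,P in dict(red=(.6132,-.263),yellow=(.5872,.2538),green=(.678,-.0792),blue=(.641,.0602)).items():
    a,sa=tag(ft,[*P,.082]);b,sb=tag(fs,[*P,.082])
    p,d=ray(ft,*a);q,e=ray(fs,*b); s=np.linalg.lstsq(np.array([d,-e]).T,q-p,rcond=None)[0]; print(n,np.round(sa,1),np.round(sb,1),((p+d*s[0]+q+e*s[1])/2).round(4), 'side dv',(b-proj(fs,[*P,.082])).round(2))
E
```

```text
Traceback (most recent call last):
ValueError: min() iterable argument is empty
```

```bash
python3 - <<'E'
from h import *
fs=grab('side');ft=grab('top')
for n,P in dict(red=(.6132,-.263),yellow=(.5872,.2538),green=(.678,-.0792),blue=(.641,.0602)).items():
  for nm,f in (('side',fs),('top',ft)):
    u,v=proj(f,[*P,.082]); ui,vi=int(round(u)),int(round(v)); s=7
    mn=f['pixels'][vi-s:vi+s+1,ui-s:ui+s+1].astype(float).min(2)
    t=max(90,.65*mn[3:-3,3:-3].max()); w=cv2.morphologyEx((mn>t).astype(np.uint8),cv2.MORPH_CLOSE,np.ones((3,3)))
    k,l,q,ce=cv2.connectedComponentsWithStats(w); i=min(range(1,k),key=lambda i:np.linalg.norm(ce[i]-s)) if k>1 else 0
    print(n,nm,'n',q[i][4],'obs-pred px',(ce[i]+[ui-s,vi-s]-[u,v]).round(2),'px per mm z',((proj(f,[*P,.083])-[u,v])).round(2))
E
```

```text
red side n 102 obs-pred px [ 0.57 -2.99] px per mm z [ 0.01 -0.28]
red top n 35 obs-pred px [-0.61 -0.39] px per mm z [ 0.07 -0.05]
yellow side n 84 obs-pred px [ 1.61 -3.36] px per mm z [-0.02 -0.32]
yellow top n 34 obs-pred px [-0.46 -0.37] px per mm z [-0.05 -0.05]
green side n 116 obs-pred px [ 0.74 -3.65] px per mm z [-0.01 -0.29]
green top n 27 obs-pred px [-1.4  -0.73] px per mm z [ 0.02 -0.06]
blue side n 20 obs-pred px [ 0.39 -0.27] px per mm z [-0.01 -0.3 ]
blue top n 39 obs-pred px [-0.32 -0.45] px per mm z [-0.01 -0.06]
```

```bash
python3 - <<'E'
from h import *
fs=grab('side');out=[]
for P in ((.6132,-.263),(.5872,.2538),(.678,-.0792),(.641,.0602)):
    u,v=proj(fs,[*P,.082]); M=np.float32([[1,0,u-10],[0,1,v-6]]) 
    c=cv2.warpAffine(fs['pixels'],M,(20,20),flags=cv2.WARP_INVERSE_MAP|cv2.INTER_CUBIC); c=cv2.resize(c,(380,280),interpolation=cv2.INTER_CUBIC)
    # predicted shoulder line points
    u2,v2=proj(fs,[*P,.062]); 
    cv2.circle(c,(int((10.5)*19),int(6.5*14)),3,(255,0,255),-1); cv2.circle(c,(int((u2-u+10.5)*19),int((v2-v+6.5)*14)),3,(0,255,255),-1); out.append(c)
I=np.vstack([np.hstack(out[:2]),np.hstack(out[2:])]);cv2.imwrite('pics/z1.png',cv2.cvtColor(I,cv2.COLOR_RGB2BGR))
E
```

```text
(no output)
```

View pics/z1.png

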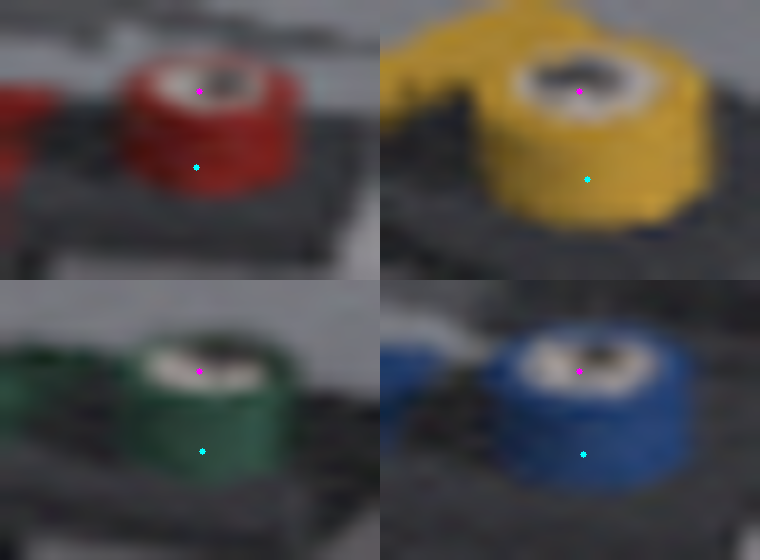

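```bash
python3 -c "
from bench import r
print(r.hand_in())"
```

```text
the job is handed in; nothing more can be done
None
```

I've handed the job in. All four pins (red, yellow, green and blue) are home in their own clevises, all four tags were scanned in order, and the scanner is parked on its mat. It took about 67.5 s of the 210 s allowed.

- **Pins:** Each pin came to a stop at the flush height with an upward force of 14–21 N. In the last side view the heads sit on the top cheeks, with no shank showing. Each tag is within about half a pixel (about 1.5 mm) of its expected spot by eye.
- **Scanning:** I held the scanner on each tag for about 3 s. The computed range was 89–90 mm and the aim was within 1 mm. There was no readout to confirm that a tag was actually read.
- **Scanner:** It had been knocked about 4 cm aside during the run, so I measured it again before picking it up.
- **Parking:** The final top view puts the scanner's centre at (425.1, 88.0) mm against the mat's (425.3, 87.8) mm, with the long axes aligned to about 0.1°. It lies window side down, and the gripper has let go and moved clear.

**Checks that failed or disagreed:**
- My automatic tag-height checks were unreliable because the side-view colour masks picked up grey background. One put the red tag at 95 mm instead of 82 mm. I judged flushness from the stopping height, the force and zoomed side views instead.
- Before release, two measurements of the mat's centre along its length differed by 2–3 mm. I took a compromise, and the final top view supports it. That view is also what gave one of the two measurements, so it is not fully independent.

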